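# Fill the insect hotel and set it under the drill

### The arm

A 6-joint arm with a two-finger parallel gripper is mounted at the origin on the work surface. World frame = base frame: x ahead of the robot, y to its left, z up, the work surface at z = 0. Lengths are in m, angles in rad, forces in N, time in s.
With the tool pointing down it reaches from about 0.3 to 0.775 m from the base axis. Payload 14.6 kg.
Tool frame: the origin (TCP) lies on the mounting face of the last link; the fingertips stand 199 mm ahead of it and the grasp point (between the pads) lies 180 mm ahead of it; z points along the fingers, y is the line along which they close (so a half turn about z gives the same grasp; the last joint's range is limited). The gripper opens to 94 mm and grips with 3 to 60 N. Pads are 16 mm wide; open, the fingers measure 119 mm over their backs; the gripper's body (75 mm by 177 mm) begins 78 mm behind the grasp point.
Start: joints at [-1.376, 0.3, 1.521, -0, 1.321, -0.067], TCP at [0.142, -0.531, 0.405] pointing down, gripper open.
Joint ranges: [-3.03, 3.03], [-0.79, 2.21], [0.23, 2.52], [-1.04, 4.18], [0, 3.07], [-2.55, 2.55]. Speed limits (rad/s): [2.22, 2.22, 2.57, 3.14, 3.14, 3.14].

### API

Orientations are given as [roll, pitch, yaw] about the fixed x, y, z axes, in that order (R = Rz(yaw) Ry(pitch) Rx(roll)).
In Python, from station import get_obs, camera, hand_in gives the robot as it stands.
- The arm moves only by the tool apply_moves, never from a script. Its argument "increments" is a list of rows, each an object of numbers: "tx", "ty", "tz": the shift along the tool's x, y, z as a fraction of full scale; "ax", "ay", "az": the turn, a rotation vector about the tool's x, y, z as a fraction of full scale. In form: [{"tx": .., "ty": .., "tz": .., "ax": .., "ay": .., "az": ..}, ...]. A call has 1 to 12 rows; each row shifts and turns the commanded pose from where the row before left it, along the tool's axes as they then stand; what a row does not reach is not made up. Full scale, the value 1, is 30 mm for a shift and 5 degrees for a turn. A row lasts 1/8 s, in which the tool goes at most 62.5 mm and 10.7 degrees, less where a joint would pass 70% of its speed; a pose out of reach is approached as far as the arm can. A call with a number of a shift or a turn outside -1 to 1 is refused whole. A call with a gripper value outside its range is refused whole. "jaw" is the closure, from 0 (fully open) to 1 (shut), set as the call begins (left out, the last holds). The fingers move at their own pace and stop on an object; "force" is the grip in N (left out, the last holds). Time passes only in rows, so rows that do not move let the fingers close. It gives the time, the measured TCP pose, the force, the opening and the grip force at its end, in the units of the state.
- get_obs(): the state, without advancing time (a new reading comes with each control period).
- camera(name): name is "scene" or "top" or "wrist"; returns a dict with "pixels" (420x560x3 uint8, red, green, blue), "camera_matrix" (3x3 intrinsics, pixels), "R" (3x3) and "t" (3): a world point X has camera coordinates R X + t; the wrist camera has in their place "T_tool_cam" (4x4, takes a point from camera to tool coordinates, whose origin is the TCP and whose axes are the flange's). Camera axes: x right, y down, z forward; pixel columns grow to the right and rows downward; lengths in m; the calibration is good to about 2 mm. A picture is of the moment at which its call begins: read the wrist's pose just before it. There is no depth.
- hand_in(): hands the job in; it is judged then, once.
The state is a dict: "time_s": time; "qpos": joint angles; "joint_vel": joint speeds; "tau": joint torques, N m; "ee_pos": TCP position; "eef_rot": TCP orientation; "force": force on the tool from outside, world axes, zero at the start; "moment": the same for the moment, N m; "grip_width": finger opening in m; "grip_force": force on a finger pad.
Only numpy, scipy, OpenCV 4.12 (cv2) and the standard library are available. Lean on these libraries where they do the work, as an engineer would, in place of code of your own. Each camera call takes 0.05 s, during which the arm holds its last target. There are 200 camera calls.

### The job

Push the clear bifold dust cover of the block tray back until its two panels are folded flat against each other, and leave it so. Then put every block from the tray down inside the compartment of the insect hotel, none on top of another or on a wall, and after that slide the hotel over the table, without lifting it, so that the red mark on its back board sits right under the tip of the drill bit. Leave the amber jar and the yellow cup where they stand.

Things in the scene. Friction and masses are not known exactly. Their poses are not given: they have to be found in the camera images.
- store: Block tray (fixed): plywood, floor 6 mm, walls 28 mm high, inside 284 mm (its x) by 198 mm (its y); corner posts carry two aluminium rails along x (at y = +-138 mm, 14 mm wide, 77 to 85 mm up). Above the blocks there is only the dust cover. Origin: centre of its underside, on the table; x points away from the robot along the rails, z up.
- cover (a joint): Fold of the clear bifold dust cover, rad: 0 flat, 1.54 (stop) panels upright, flat together; starts 0.25 to 0.6. Panels 120 x 260 x 4 mm; the far one is hinged at store x = +140 mm, 92 mm up. The near one ends in a level cross bar that glides on the rails at store x = 140 - 240 cos(value) mm. Push it to store +x (about 10 N at first): the ridge rises, to 212 mm up. It stays where left.
- cover_handle (a point): Push handle of the cover: centre of the robot-facing face of an upright orange plate, 80 mm wide (store y), 50 mm tall (87 to 137 mm above the table), 8 mm thick, carried level 58 mm on the robot's side of the cross bar (store x of this point = 82 - 240 cos(cover value) mm, y = 0). Its x axis is the store's x axis.
- hotel_in (a point): Insect hotel, loose, on its back: centre of the compartment floor (12 mm above the table). The open compartment is 180 mm (x) by 160 mm (y) inside; dark walls 10 mm thick, 36 mm high from the table. The 12 mm back board goes on as a 70 mm wide tongue past both end walls to x = +-170 mm. x points along the board to the marked end, z up. 0.45 to 0.7 kg.
- hotel_mark (a point): The red cross in a dot (about 30 mm over all) on the top face of the hotel's far tongue, on the centre line, at hotel x = +140 mm, 12 mm above the table: where the hanging hole is to be drilled.
- hotel_grip (a point): Centre of the hotel's grip: an upright dark wooden batten on the near tongue at hotel x = -145 mm, 16 mm thick (hotel x), 60 mm wide (hotel y), 12 to 62 mm above the table (this point is 37 mm up). 37 mm free between it and the hotel's end wall.
- drill_tip (a point): Tip of the bit (6 mm thick) of the fixed mini drill, 32 mm above the table, pointing straight down; the board passes under it, the hotel's walls and batten and the blocks do not. The chuck (19 mm) begins 80 mm up, the black motor (47 mm) 125 mm up to 255 mm; column 150 mm and base 80 to 240 mm beyond the tip in x.
- jar_mid (a point): Bystander: closed amber jar, 56 mm diameter, 85 mm tall; this point is half-way up.
- paint_cup_mid (a point): Bystander: yellow plastic cup, 66 mm wide, 70 mm tall; half-way up.
- block0_mid (a point): Insect-hotel block: wood, 40 x 40 mm and 60 mm tall (its z), dark drill holes on its top, 40 to 85 g; this point is its centre. They start upright in the block tray in two rows (about 68 mm apart centre to centre), tops 66 mm above the table; absent ones are None from the start.
- block1_mid (a point): Insect-hotel block: wood, 40 x 40 mm and 60 mm tall (its z), dark drill holes on its top, 40 to 85 g; this point is its centre. They start upright in the block tray in two rows (about 68 mm apart centre to centre), tops 66 mm above the table; absent ones are None from the start.
- block2_mid (a point): Insect-hotel block: wood, 40 x 40 mm and 60 mm tall (its z), dark drill holes on its top, 40 to 85 g; this point is its centre. They start upright in the block tray in two rows (about 68 mm apart centre to centre), tops 66 mm above the table; absent ones are None from the start.
- block3_mid (a point): Insect-hotel block: wood, 40 x 40 mm and 60 mm tall (its z), dark drill holes on its top, 40 to 85 g; this point is its centre. They start upright in the block tray in two rows (about 68 mm apart centre to centre), tops 66 mm above the table; absent ones are None from the start.
- block4_mid (a point): Insect-hotel block: wood, 40 x 40 mm and 60 mm tall (its z), dark drill holes on its top, 40 to 85 g; this point is its centre. They start upright in the block tray in two rows (about 68 mm apart centre to centre), tops 66 mm above the table; absent ones are None from the start.
- block5_mid (a point): Insect-hotel block: wood, 40 x 40 mm and 60 mm tall (its z), dark drill holes on its top, 40 to 85 g; this point is its centre. They start upright in the block tray in two rows (about 68 mm apart centre to centre), tops 66 mm above the table; absent ones are None from the start.

How it is judged:
By the outcome, as a careful person would: the job done as asked, in the order asked, and still so for the second after the job is handed in, with the robot touching nothing.
Of block0, block1, block2, block3, block4, block5 only 4 to 6 are there at a start; the rules pass over those that are not, and their reading is None.
At some moment in a run one of block0, block1, block2, block3, block4, block5 may be knocked a few centimetres aside while the robot is not near it.
Once in a run the grip may slacken for a moment while it holds something.
It also fails if it takes over 210 s, if anything falls off the work surface, if the arm or the gripper's body presses on something with over 40 N, if the wrist force passes 120 N, or if a joint passes its speed limit or range.

## Working session

There is one attempt and no reset: what is moved stays moved. The work goes in short steps, Python scripts to look and compute and a tool call to move; the robot and the scene stay as the last step left them, time stands still between calls to the robot, and variables do not carry over. Pictures are saved under pics/ and viewed, at most 14 in all, crops included, and the job is handed in when it is done.

Besides the shell and the picture viewer there is one more tool, called after ">>>" by a JSON object that holds its "op" and its "data", one argument or row to a line. apply_moves: Moves the arm, as the interface text tells. Its arguments: {"type":"object","properties":{"increments":{"type":"array"},"jaw":{"type":"number"},"force":{"type":"number"}},"required":["increments"]}

```bash
ls; mkdir -p pics; python3 - <<'E'
from station import get_obs,camera
import cv2,numpy as np
print(get_obs())
for n in("top","scene"):
    c=camera(n);cv2.imwrite(f"pics/{n}0.png",cv2.resize(c["pixels"][:,:,::-1],None,fx=1.42,fy=1.42,interpolation=cv2.INTER_CUBIC))
    print(n,c["camera_matrix"].tolist(),np.round(c["R"],4).tolist(),np.round(c["t"],4).tolist())
c=camera("wrist");print(c["T_tool_cam"])
E
```

```text
pics
{'time_s': 0.0, 'qpos': array([-1.37560669e+00,  3.00484129e-01,  1.52157383e+00, -2.63730188e-06,
        1.32070990e+00, -6.65717538e-02]), 'joint_vel': array([ 0.00101643, -0.00080059, -0.00093426, -0.00063065, -0.00054732,
        0.00062781]), 'tau': array([ 9.23306798e-04, -5.31810522e+01, -3.52738094e+01,  7.09072757e-02,
        2.43613205e-02, -9.02736565e-05]), 'ee_pos': array([ 0.14233656, -0.53123246,  0.40408212]), 'eef_rot': array([-3.14041988e+00, -7.56289789e-05,  2.61761999e-01]), 'force': array([-0.28477353, -0.04510096,  0.69675373]), 'moment': array([ 0.00419112, -0.00796598,  0.00742078]), 'grip_force': 0.0, 'grip_width': 0.09414940672444261}
top [[385.1448680313816, 0.0, 276.02316794244626], [0.0, 385.1448680313816, 212.73842131750112], [0.0, 0.0, 1.0]] [[-0.0012, -1.0, -0.0004], [-0.9792, 0.0013, -0.203], [0.203, 0.0001, -0.9792]] [-0.0063, 0.5892, 1.0186]
scene [[417.4894631040737, 0.0, 273.3757137835553], [0.0, 417.4894631040737, 207.47542087608832], [0.0, 0.0, 1.0]] [[0.6282, 0.778, -0.0049], [0.5408, -0.4412, -0.7162], [-0.5594, 0.4473, -0.6979]] [-0.3738, -0.2318, 1.3676]
[[-3.78768546e-04 -9.69663674e-01 -2.44442662e-01  7.10839389e-02]
 [ 9.99999700e-01 -5.32579632e-04  5.63136933e-04  8.80269010e-05]
 [-6.76238610e-04 -2.44442375e-01  9.69663585e-01  1.98942763e-02]
 [ 0.00000000e+00  0.00000000e+00  0.00000000e+00  1.00000000e+00]]
```

View pics/top0.png

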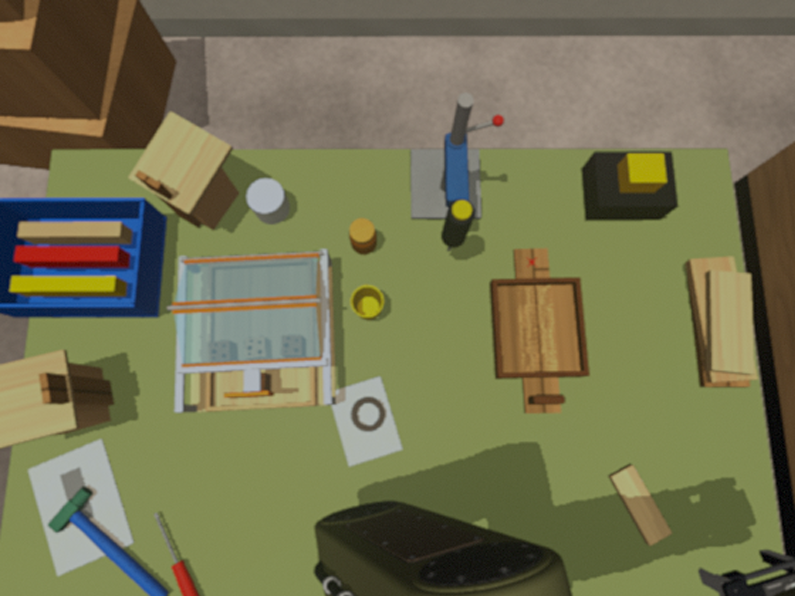

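View pics/scene0.png

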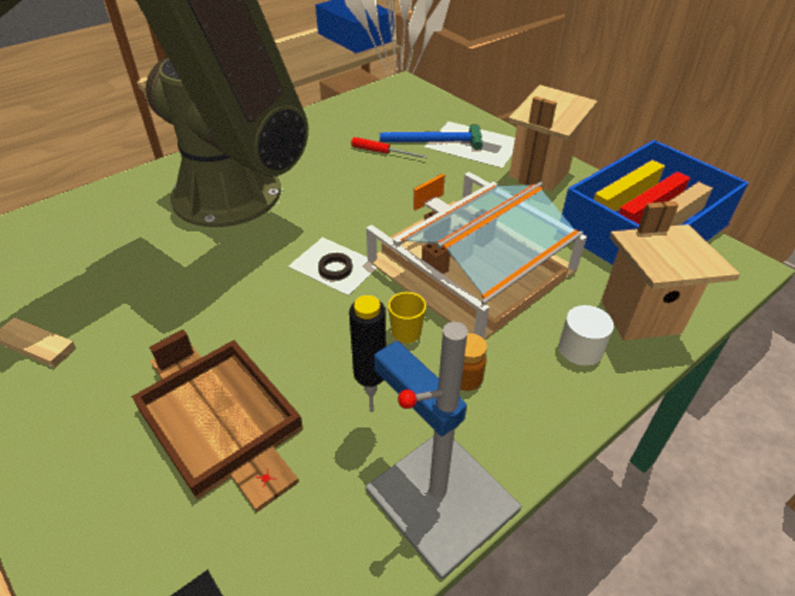

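Top: tray at (180–330, 250–410), three visible blocks at (220,350),(257,347),(293,345), handle at (247,394); hotel at (540,328) with its mark at (532,262), batten at (547,399); drill motor at (455,235); jar (363,236), cup (369,302). Scene: bit tip at about (372,410). I'll enlarge the key spots.

```bash
cat >h.py <<'E'
import cv2,numpy as np
from station import get_obs,camera
from scipy.spatial.transform import Rotation as Rn
def cam(n):
    o=get_obs();c=camera(n)
    if n=="wrist":
        T=np.eye(4);T[:3,:3]=Rn.from_euler("xyz",o["eef_rot"]).as_matrix();T[:3,3]=o["ee_pos"]
        E=np.linalg.inv(T@c["T_tool_cam"]);c["R"]=E[:3,:3];c["t"]=E[:3,3]
    np.savez(f"{n}.npz",K=c["camera_matrix"],R=c["R"],t=c["t"],im=c["pixels"]);return c
def bp(n,u,v,z):
    d=np.load(f"{n}.npz");C=-d["R"].T@d["t"];r=d["R"].T@np.linalg.solve(d["K"],[u,v,1]);return C+r*(z-C[2])/r[2]
def pj(n,X):
    d=np.load(f"{n}.npz");p=d["K"]@(d["R"]@np.array(X)+d["t"]);return p[:2]/p[2]
def crop(n,x,y,w,h,s):
    im=np.load(f"{n}.npz")["im"][y:y+h,x:x+w,::-1];return cv2.resize(im,None,fx=s,fy=s,interpolation=cv2.INTER_CUBIC)
E
python3 - <<'E'
from h import *
cam("top");cam("scene")
a=crop("top",290,130,66,50,6);b=crop("scene",235,255,66,50,6);c=crop("top",340,170,80,60,5)[:,:396];d=crop("top",115,170,120,125,3.3)[:,:396]
c=crop("top",340,170,79,60,5);d=crop("top",118,235,79,60,5)
cv2.imwrite("pics/c1.png",np.vstack([np.hstack([a,b])[:, :790],np.hstack([c,d])]))
s=1.42
for nm,u,v,z in[("mark",532,262,.012),("batten",547,398,.062),("c",490,281,.036),("c",581,277,.036),("c",588,373,.036),("c",498,378,.036),("jar",363,228,.085),("cup",368,297,.07),("handle",247,394,.137),("post",329,255,.085),("post",183,262,.085),("post",180,408,.085),("post",328,400,.085),("b",220,347,.066),("b",257,347,.066),("b",293,345,.066)]:
    print(nm,np.round(bp("top",u/s,v/s,z),3))
E
```

```text
mark [ 0.685 -0.301  0.012]
batten [ 0.402 -0.302  0.062]
c [ 0.638 -0.207  0.036]
c [ 0.646 -0.392  0.036]
c [ 0.451 -0.392  0.036]
c [ 0.442 -0.215  0.036]
jar [0.734 0.05  0.085]
cup [0.597 0.04  0.07 ]
handle [0.408 0.249 0.137]
post [0.679 0.116 0.085]
post [0.665 0.402 0.085]
post [0.384 0.386 0.085]
post [0.398 0.112 0.085]
b [0.5   0.325 0.066]
b [0.5   0.253 0.066]
b [0.504 0.184 0.066]
```

View pics/c1.png

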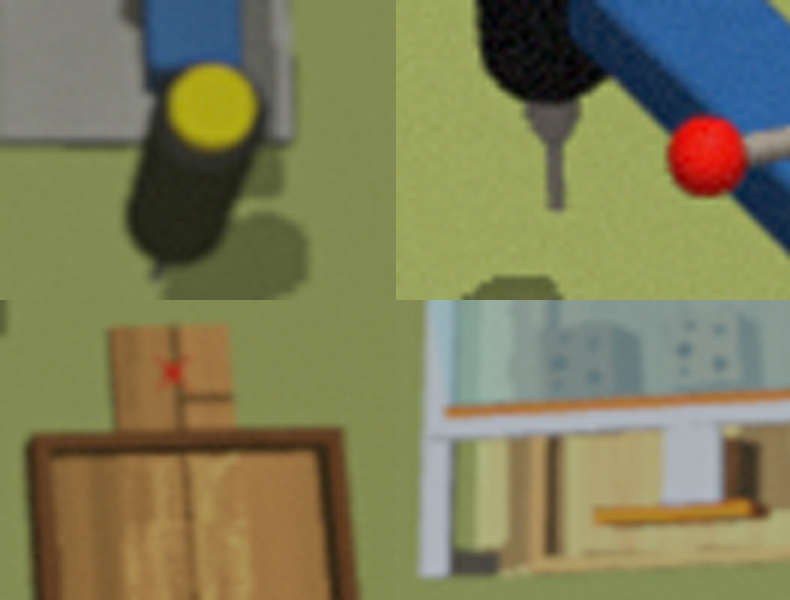

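```bash
python3 - <<'E'
from h import *
print("tip scene",bp("scene",261.7,289.7,.032),"top",bp("top",315.8,176.2,.032))
print("mark top",bp("top",374.6,184.4,.012), "scene",bp("scene",265/1.42,479/1.42,.012))
s=1.42
# handle near top edge ends (crop c1: 595..752, y 505..516)
for u,v in((595,512),(752,503)): print("handle",bp("top",118+(u)/5-79,235+(v-300)/5,.137))
E
```

```text
tip scene [ 0.7019746 -0.1184951  0.032    ] top [ 0.70447198 -0.12391575  0.032     ]
mark top [ 0.68498611 -0.30042563  0.012     ] scene [ 0.68573446 -0.29814249  0.012     ]
handle [0.40790021 0.28953215 0.137     ]
handle [0.41226861 0.21086548 0.137     ]
```

>>> {"op": "apply_moves", "data": {
  "increments": [
    {"az": 0.8},
    {"az": 0.8},
    {"az": 0.8},
    {"tx": 0.83,"ty": -1},
    {"tx": 0.83,"ty": -1},
    {"tx": 0.83,"ty": -1},
    {"tx": 0.83,"ty": -1},
    {"tx": 0.83,"ty": -1},
    {"tx": 0.83,"ty": -1},
    {"tx": 0.83,"ty": -1},
    {"tx": 0.83,"ty": -1},
    {"tx": 0.83,"ty": -1}
  ],
  "jaw": 1
}}

```text
schema error: expected keys tx, ty, tz, ax, ay, az
```

>>> {"op": "apply_moves", "data": {
  "increments": [
    {"tx": 0.8,"ty": -1},
    {"tx": 0.8,"ty": -1},
    {"tx": 0,"ty": -1},
    {"tx": 0,"ty": -1},
    {"tx": -0.2,"ty": -1},
    {"tx": -0.2,"ty": -1},
    {"tx": -0.2,"ty": -1},
    {"tx": -0.2,"ty": -1},
    {"tx": -0.2,"ty": -1}
  ]
}}

```text
schema error: expected keys tx, ty, tz, ax, ay, az
```

>>> {"op": "apply_moves", "data": {
  "increments": [
    {"tx": 0,"ty": 0,"tz": 0,"ax": 0,"ay": 0,"az": 0.8},
    {"tx": 0,"ty": 0,"tz": 0,"ax": 0,"ay": 0,"az": 0.8},
    {"tx": 0,"ty": 0,"tz": 0,"ax": 0,"ay": 0,"az": 0.8},
    {"tx": 0.83,"ty": -1,"tz": 0,"ax": 0,"ay": 0,"az": 0},
    {"tx": 0.83,"ty": -1,"tz": 0,"ax": 0,"ay": 0,"az": 0},
    {"tx": 0.83,"ty": -1,"tz": 0,"ax": 0,"ay": 0,"az": 0},
    {"tx": 0.83,"ty": -1,"tz": 0,"ax": 0,"ay": 0,"az": 0},
    {"tx": 0.83,"ty": -1,"tz": 0,"ax": 0,"ay": 0,"az": 0},
    {"tx": 0.83,"ty": -1,"tz": 0,"ax": 0,"ay": 0,"az": 0},
    {"tx": 0.83,"ty": -1,"tz": 0,"ax": 0,"ay": 0,"az": 0},
    {"tx": 0.83,"ty": -1,"tz": 0,"ax": 0,"ay": 0,"az": 0},
    {"tx": 0.83,"ty": -1,"tz": 0,"ax": 0,"ay": 0,"az": 0}
  ],
  "jaw": 1
}}

```text
time_s: 1.75
ee_pos: [0.3526, -0.2488, 0.4047]
eef_rot: [3.141, -0.0, 0.052]
force: [0.8, -0.9, 0.0]
grip_width: 0.0004
grip_force: 0.0
```

>>> {"op": "apply_moves", "data": {
  "increments": [
    {"tx": 0.02,"ty": -1,"tz": 0,"ax": 0,"ay": 0,"az": 0},
    {"tx": 0.02,"ty": -1,"tz": 0,"ax": 0,"ay": 0,"az": 0},
    {"tx": 0.02,"ty": -1,"tz": 0,"ax": 0,"ay": 0,"az": 0},
    {"tx": 0.02,"ty": -1,"tz": 0,"ax": 0,"ay": 0,"az": 0},
    {"tx": 0.02,"ty": -1,"tz": 0,"ax": 0,"ay": 0,"az": 0},
    {"tx": 0.02,"ty": -1,"tz": 0,"ax": 0,"ay": 0,"az": 0},
    {"tx": 0.02,"ty": -1,"tz": 0,"ax": 0,"ay": 0,"az": 0},
    {"tx": 0.02,"ty": -1,"tz": 0,"ax": 0,"ay": 0,"az": 0},
    {"tx": 0.02,"ty": -1,"tz": 0,"ax": 0,"ay": 0,"az": 0},
    {"tx": 0.02,"ty": -1,"tz": 0,"ax": 0,"ay": 0,"az": 0},
    {"tx": 0.02,"ty": -1,"tz": 0,"ax": 0,"ay": 0,"az": 0},
    {"tx": 0.02,"ty": -1,"tz": 0,"ax": 0,"ay": 0,"az": 0}
  ]
}}

```text
time_s: 3.25
ee_pos: [0.3401, 0.111, 0.4047]
eef_rot: [-3.142, -0.0, 0.052]
force: [0.1, 0.0, 0.1]
grip_width: 0.0008
grip_force: 0.0
```

>>> {"op": "apply_moves", "data": {
  "increments": [
    {"tx": 0,"ty": -1,"tz": 0.4,"ax": 0,"ay": 0,"az": 0},
    {"tx": 0,"ty": -1,"tz": 0.4,"ax": 0,"ay": 0,"az": 0},
    {"tx": 0,"ty": -1,"tz": 0.4,"ax": 0,"ay": 0,"az": 0},
    {"tx": 0,"ty": -1,"tz": 0.4,"ax": 0,"ay": 0,"az": 0},
    {"tx": 0,"ty": -0.5,"tz": 0.8,"ax": 0,"ay": 0,"az": 0},
    {"tx": 0,"ty": 0,"tz": 0.85,"ax": 0,"ay": 0,"az": 0},
    {"tx": 0,"ty": 0,"tz": 0,"ax": 0,"ay": 0,"az": 0}
  ]
}}

```text
time_s: 4.12
ee_pos: [0.333, 0.2448, 0.306]
eef_rot: [3.14, 0.003, 0.053]
force: [-0.0, 0.9, 0.8]
grip_width: 0.0006
grip_force: 0.0
```

>>> {"op": "apply_moves", "data": {
  "increments": [
    {"tx": 0.7,"ty": 0,"tz": 0,"ax": 0,"ay": 0,"az": 0},
    {"tx": 0.7,"ty": 0,"tz": 0,"ax": 0,"ay": 0,"az": 0},
    {"tx": 0.5,"ty": 0,"tz": 0,"ax": 0,"ay": 0,"az": 0},
    {"tx": 0.4,"ty": 0,"tz": 0,"ax": 0,"ay": 0,"az": 0},
    {"tx": 0.4,"ty": 0,"tz": 0,"ax": 0,"ay": 0,"az": 0},
    {"tx": 0.4,"ty": 0,"tz": 0,"ax": 0,"ay": 0,"az": 0},
    {"tx": 0.4,"ty": 0,"tz": 0,"ax": 0,"ay": 0,"az": 0},
    {"tx": 0.4,"ty": 0,"tz": 0,"ax": 0,"ay": 0,"az": 0},
    {"tx": 0.4,"ty": 0,"tz": 0,"ax": 0,"ay": 0,"az": 0},
    {"tx": 0.4,"ty": 0,"tz": 0,"ax": 0,"ay": 0,"az": 0}
  ]
}}

```text
time_s: 5.38
ee_pos: [0.4749, 0.2522, 0.3071]
eef_rot: [3.142, -0.0, 0.052]
force: [-2.7, -0.4, 2.4]
grip_width: 0.0003
grip_force: 1.2
```

>>> {"op": "apply_moves", "data": {
  "increments": [
    {"tx": 0.4,"ty": 0,"tz": 0,"ax": 0,"ay": 0,"az": 0},
    {"tx": 0.4,"ty": 0,"tz": 0,"ax": 0,"ay": 0,"az": 0},
    {"tx": 0.4,"ty": 0,"tz": 0,"ax": 0,"ay": 0,"az": 0},
    {"tx": 0.4,"ty": 0,"tz": 0,"ax": 0,"ay": 0,"az": 0},
    {"tx": 0.4,"ty": 0,"tz": 0,"ax": 0,"ay": 0,"az": 0},
    {"tx": 0.4,"ty": 0,"tz": 0,"ax": 0,"ay": 0,"az": 0},
    {"tx": 0.4,"ty": 0,"tz": 0,"ax": 0,"ay": 0,"az": 0},
    {"tx": 0.3,"ty": 0,"tz": 0,"ax": 0,"ay": 0,"az": 0},
    {"tx": 0.3,"ty": 0,"tz": 0,"ax": 0,"ay": 0,"az": 0}
  ]
}}

```text
time_s: 6.5
ee_pos: [0.5765, 0.2575, 0.3071]
eef_rot: [3.142, 0.0, 0.052]
force: [-1.3, -1.0, -0.0]
grip_width: 0.0005
grip_force: 0.7
```

>>> {"op": "apply_moves", "data": {
  "increments": [
    {"tx": 0.15,"ty": 0,"tz": 0,"ax": 0,"ay": 0,"az": 0},
    {"tx": 0.15,"ty": 0,"tz": 0,"ax": 0,"ay": 0,"az": 0},
    {"tx": 0.15,"ty": 0,"tz": 0,"ax": 0,"ay": 0,"az": 0},
    {"tx": 0.1,"ty": 0,"tz": 0,"ax": 0,"ay": 0,"az": 0}
  ]
}}

```text
time_s: 7.0
ee_pos: [0.5926, 0.2584, 0.3071]
eef_rot: [-3.142, 0.0, 0.052]
force: [-1.0, -1.4, -1.3]
grip_width: 0.0006
grip_force: 0.6
```

>>> {"op": "apply_moves", "data": {
  "increments": [
    {"tx": 0.1,"ty": 0,"tz": 0,"ax": 0,"ay": 0,"az": 0},
    {"tx": 0.1,"ty": 0,"tz": 0,"ax": 0,"ay": 0,"az": 0}
  ]
}}

```text
time_s: 7.25
ee_pos: [0.5986, 0.2588, 0.3072]
eef_rot: [-3.142, 0.0, 0.052]
force: [-0.7, -0.1, -0.7]
grip_width: 0.0007
grip_force: 0.6
```

>>> {"op": "apply_moves", "data": {
  "increments": [
    {"tx": 0.08,"ty": 0,"tz": 0,"ax": 0,"ay": 0,"az": 0},
    {"tx": 0.05,"ty": 0,"tz": 0,"ax": 0,"ay": 0,"az": 0}
  ]
}}

```text
time_s: 7.5
ee_pos: [0.6015, 0.2591, 0.307]
eef_rot: [3.141, 0.005, 0.053]
force: [-23.2, -3.7, 9.7]
grip_width: 0.0001
grip_force: 11.6
```

>>> {"op": "apply_moves", "data": {
  "increments": [
    {"tx": -0.4,"ty": 0,"tz": 0,"ax": 0,"ay": 0,"az": 0},
    {"tx": -0.8,"ty": 0,"tz": 0,"ax": 0,"ay": 0,"az": 0},
    {"tx": -0.8,"ty": 0,"tz": -0.8,"ax": 0,"ay": 0,"az": 0},
    {"tx": -0.8,"ty": 0,"tz": -0.9,"ax": 0,"ay": 0,"az": 0},
    {"tx": -0.6,"ty": 0,"tz": -0.9,"ax": 0,"ay": 0,"az": 0},
    {"tx": 0,"ty": 0,"tz": -0.9,"ax": 0,"ay": 0,"az": 0},
    {"tx": 0,"ty": 0,"tz": -0.9,"ax": 0,"ay": 0,"az": 0},
    {"tx": 0,"ty": 0,"tz": -0.4,"ax": 0,"ay": 0,"az": 0},
    {"tx": 0,"ty": 0,"tz": 0,"ax": 0,"ay": 0,"az": 0}
  ],
  "jaw": 0.36
}}

```text
time_s: 8.62
ee_pos: [0.5005, 0.2536, 0.4513]
eef_rot: [-3.141, -0.001, 0.052]
force: [-0.6, -0.1, -0.7]
grip_width: 0.0602
grip_force: 0.0
```

```bash
python3 - <<'E'
from h import *
c=cam("wrist");cv2.imwrite("pics/w1.png",crop("wrist",0,0,560,420,1.42))
cam("scene");cv2.imwrite("pics/s1.png",crop("scene",230,100,200,150,4))
E
```

```text
(no output)
```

View pics/w1.png

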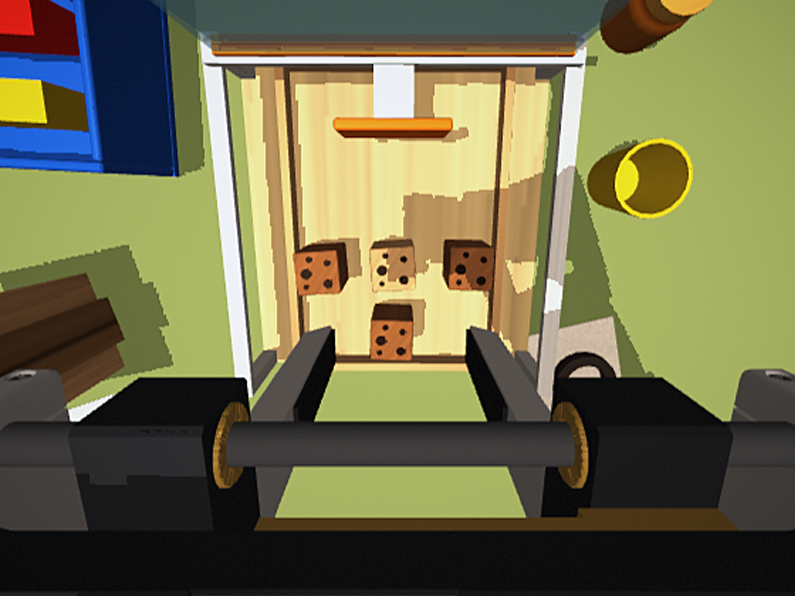

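View pics/s1.png

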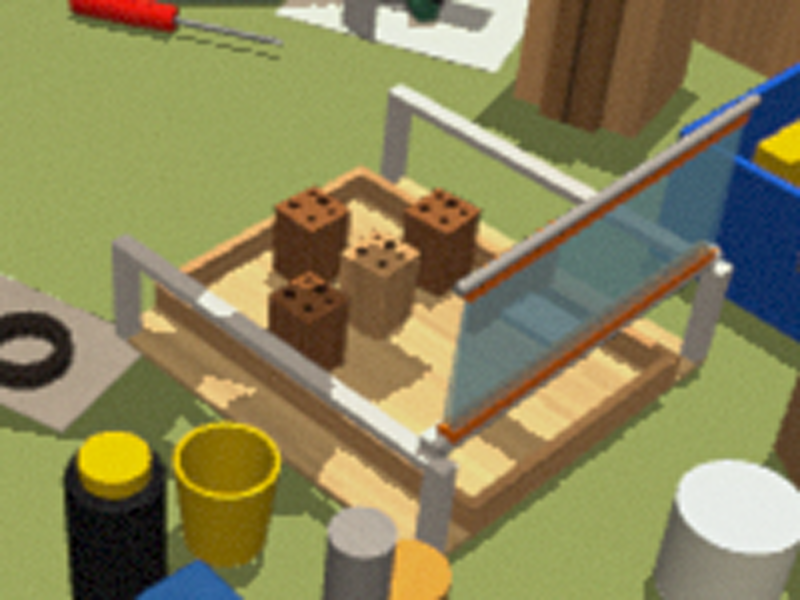

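Scene: cover is fully folded upright; exactly 4 blocks in the tray. Wrist: block tops at about (320,271), (393,270), (470,269), (392,340).

```bash
cat >>h.py <<'E'
def go(p,yaw,grasp=.18):
    """units along tool from present pose (tool down) to grasp point p at yaw"""
    o=get_obs();R=Rn.from_euler("xyz",o["eef_rot"]).as_matrix();tgt=np.array(p)+[0,0,grasp]
    print("to",np.round(p,3),"units",np.round(R.T@(tgt-o["ee_pos"])/.03,2),"az",round(-np.degrees(yaw-o["eef_rot"][2])/5,2))
E
python3 - <<'E'
from h import *
s=1.42
for n,u,v in("A",320,271),("B",393,270),("C",470,269),("D",392,340): p=bp("wrist",u/s,v/s,.066);print(n,p.round(4));p[2]=.06;go(p,.052)
# hotel corner directions
for u,v in(485,600),:pass
cam("top")
cv2.imwrite("pics/hot.png",crop("top",330,165,100,130,4.6))
E
```

```text
A [0.4948 0.3252 0.066 ]
to [0.495 0.325 0.06 ] units [-0.06 -2.4   7.  ] az 0.0
B [0.4991 0.2596 0.066 ]
to [0.499 0.26  0.06 ] units [-0.03 -0.21  7.  ] az 0.0
C [0.5036 0.1906 0.066 ]
to [0.504 0.191 0.06 ] units [0.  2.1 7. ] az 0.0
D [0.4323 0.2573 0.066 ]
to [0.432 0.257 0.06 ] units [-2.26 -0.25  7.  ] az 0.0
```

View pics/hot.png

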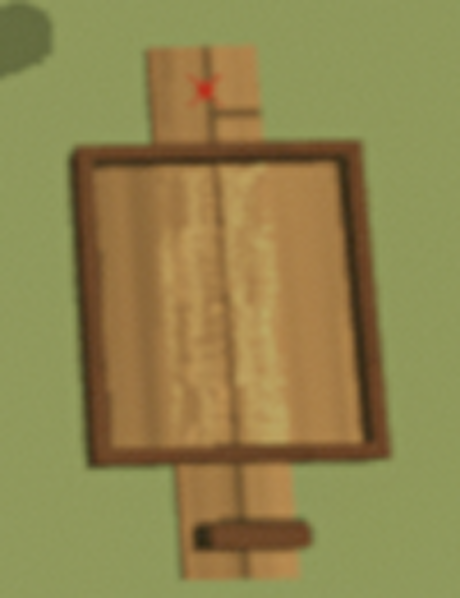

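```bash
python3 - <<'E'
from h import *
f=lambda u,v,z:bp("top",330+u/4.6,165+v/4.6,z)[:2]
P=np.array([f(u,v,.036) for u,v in((73,149),(361,142),(389,456),(91,466))]);print(P.round(4).tolist())
c=P.mean(0);d=(P[0]+P[1]-P[2]-P[3])/2;e=(P[0]+P[3]-P[1]-P[2])/2
print("c",c,"yaw",np.arctan2(d[1],d[0]),np.arctan2(-e[0],e[1]),"len",np.linalg.norm(d),np.linalg.norm(e))
m=f(205,91,.012);b=f(260,533,.062);print("mark",m,"batten",b,"yaw",np.arctan2(*(m-b)[::-1]),np.linalg.norm(m-b),"c from mb",b+(m-b)*145/285)
E
```

```text
[[0.6393, -0.209], [0.6436, -0.3902], [0.4474, -0.3932], [0.4416, -0.2123]]
c [ 0.54300081 -0.30118856] yaw 0.0163073101459256 0.027845358850530376 len 0.19697083303427992 0.18113142077530003
mark [ 0.68380611 -0.30025944] batten [ 0.40078384 -0.30497029] yaw 0.016643283902569556 0.2830614774552179 c from mb [ 0.54477763 -0.30257354]
```

>>> {"op": "apply_moves", "data": {
  "increments": [
    {"tx": 0,"ty": 0.7,"tz": 0.6,"ax": 0,"ay": 0,"az": 0},
    {"tx": 0,"ty": 0.7,"tz": 0.8,"ax": 0,"ay": 0,"az": 0},
    {"tx": 0,"ty": 0.7,"tz": 0.8,"ax": 0,"ay": 0,"az": 0},
    {"tx": 0,"ty": 0,"tz": 0.8,"ax": 0,"ay": 0,"az": 0},
    {"tx": 0,"ty": 0,"tz": 0.8,"ax": 0,"ay": 0,"az": 0},
    {"tx": 0,"ty": 0,"tz": 0.8,"ax": 0,"ay": 0,"az": 0},
    {"tx": 0,"ty": 0,"tz": 0.8,"ax": 0,"ay": 0,"az": 0},
    {"tx": 0,"ty": 0,"tz": 0.8,"ax": 0,"ay": 0,"az": 0},
    {"tx": 0,"ty": 0,"tz": 0.5,"ax": 0,"ay": 0,"az": 0},
    {"tx": 0,"ty": 0,"tz": 0.3,"ax": 0,"ay": 0,"az": 0}
  ],
  "jaw": 0.42,
  "force": 25
}}

```text
time_s: 10.02
ee_pos: [0.5037, 0.1906, 0.2402]
eef_rot: [3.141, 0.001, 0.052]
force: [0.2, -0.4, 0.6]
grip_width: 0.0546
grip_force: 0.0
```

>>> {"op": "apply_moves", "data": {
  "increments": [
    {"tx": 0,"ty": 0,"tz": 0,"ax": 0,"ay": 0,"az": 0},
    {"tx": 0,"ty": 0,"tz": 0,"ax": 0,"ay": 0,"az": 0},
    {"tx": 0,"ty": 0,"tz": 0,"ax": 0,"ay": 0,"az": 0},
    {"tx": 0,"ty": 0,"tz": -0.3,"ax": 0,"ay": 0,"az": 0},
    {"tx": 0,"ty": 0,"tz": -0.8,"ax": 0,"ay": 0,"az": 0},
    {"tx": 0,"ty": 0,"tz": -0.9,"ax": 0,"ay": 0,"az": 0},
    {"tx": 0,"ty": 0,"tz": -0.9,"ax": 0,"ay": 0,"az": 0},
    {"tx": 0,"ty": 0,"tz": -0.9,"ax": 0,"ay": 0,"az": 0},
    {"tx": 0,"ty": 0,"tz": -0.9,"ax": 0,"ay": 0,"az": 0}
  ],
  "jaw": 1
}}

```text
time_s: 11.15
ee_pos: [0.5035, 0.1906, 0.3839]
eef_rot: [-3.141, -0.001, 0.052]
force: [0.5, -0.4, 0.0]
grip_width: 0.0399
grip_force: 24.9
```

```bash
python3 - <<'E'
from h import *
go([.500,-.340,.067],.03)
E
```

```text
to [ 0.5   -0.34   0.067] units [-1.05 17.66  4.56] az 0.26
```

>>> {"op": "apply_moves", "data": {
  "increments": [
    {"tx": -0.06,"ty": 0.98,"tz": 0,"ax": 0,"ay": 0,"az": 0},
    {"tx": -0.06,"ty": 0.98,"tz": 0,"ax": 0,"ay": 0,"az": 0},
    {"tx": -0.06,"ty": 0.98,"tz": 0,"ax": 0,"ay": 0,"az": 0},
    {"tx": -0.06,"ty": 0.98,"tz": 0,"ax": 0,"ay": 0,"az": 0},
    {"tx": -0.06,"ty": 0.98,"tz": 0,"ax": 0,"ay": 0,"az": 0},
    {"tx": -0.06,"ty": 0.98,"tz": 0,"ax": 0,"ay": 0,"az": 0},
    {"tx": -0.06,"ty": 0.98,"tz": 0,"ax": 0,"ay": 0,"az": 0},
    {"tx": -0.06,"ty": 0.98,"tz": 0,"ax": 0,"ay": 0,"az": 0},
    {"tx": -0.06,"ty": 0.98,"tz": 0,"ax": 0,"ay": 0,"az": 0},
    {"tx": -0.06,"ty": 0.98,"tz": 0,"ax": 0,"ay": 0,"az": 0},
    {"tx": -0.06,"ty": 0.98,"tz": 0,"ax": 0,"ay": 0,"az": 0},
    {"tx": -0.06,"ty": 0.98,"tz": 0,"ax": 0,"ay": 0,"az": 0}
  ]
}}

```text
time_s: 12.65
ee_pos: [0.5004, -0.1637, 0.383]
eef_rot: [3.141, -0.001, 0.052]
force: [0.0, 0.1, -0.1]
grip_width: 0.0399
grip_force: 24.9
```

>>> {"op": "apply_moves", "data": {
  "increments": [
    {"tx": -0.06,"ty": 0.98,"tz": 0,"ax": 0,"ay": 0,"az": 0},
    {"tx": -0.06,"ty": 0.98,"tz": 0,"ax": 0,"ay": 0,"az": 0},
    {"tx": -0.06,"ty": 0.98,"tz": 0,"ax": 0,"ay": 0,"az": 0},
    {"tx": -0.06,"ty": 0.98,"tz": 0,"ax": 0,"ay": 0,"az": 0},
    {"tx": -0.06,"ty": 0.98,"tz": 0.3,"ax": 0,"ay": 0,"az": 0},
    {"tx": -0.06,"ty": 0.98,"tz": 0.5,"ax": 0,"ay": 0,"az": 0.2},
    {"tx": 0,"ty": 0,"tz": 0.8,"ax": 0,"ay": 0,"az": 0},
    {"tx": 0,"ty": 0,"tz": 0.8,"ax": 0,"ay": 0,"az": 0},
    {"tx": 0,"ty": 0,"tz": 0.6,"ax": 0,"ay": 0,"az": 0},
    {"tx": 0,"ty": 0,"tz": 0.6,"ax": 0,"ay": 0,"az": 0}
  ]
}}

```text
time_s: 13.9
ee_pos: [0.4992, -0.3395, 0.2739]
eef_rot: [3.141, -0.001, 0.035]
force: [0.5, -0.1, -0.4]
grip_width: 0.0397
grip_force: 24.9
```

```bash
python3 - <<'E'
from h import *
o=get_obs();print(o["grip_width"],o["grip_force"])
go([.500,-.340,.067],.03)
E
```

```text
0.039694364428356485 24.929303526878357
to [ 0.5   -0.34   0.067] units [0.03 0.02 0.9 ] az 0.06
```

>>> {"op": "apply_moves", "data": {
  "increments": [
    {"tx": 0,"ty": 0,"tz": 0.5,"ax": 0,"ay": 0,"az": 0},
    {"tx": 0,"ty": 0,"tz": 0.3,"ax": 0,"ay": 0,"az": 0},
    {"tx": 0,"ty": 0,"tz": 0.1,"ax": 0,"ay": 0,"az": 0},
    {"tx": 0,"ty": 0,"tz": 0,"ax": 0,"ay": 0,"az": 0}
  ]
}}

```text
time_s: 14.4
ee_pos: [0.4992, -0.3396, 0.2476]
eef_rot: [3.141, -0.001, 0.035]
force: [-0.8, 0.8, 1.7]
grip_width: 0.0401
grip_force: 24.9
```

>>> {"op": "apply_moves", "data": {
  "increments": [
    {"tx": 0,"ty": 0,"tz": 0,"ax": 0,"ay": 0,"az": 0},
    {"tx": 0,"ty": 0,"tz": 0,"ax": 0,"ay": 0,"az": 0},
    {"tx": 0,"ty": 0,"tz": -0.5,"ax": 0,"ay": 0,"az": 0},
    {"tx": 0,"ty": 0,"tz": -0.8,"ax": 0,"ay": 0,"az": 0},
    {"tx": 0,"ty": 0,"tz": -0.8,"ax": 0,"ay": 0,"az": 0},
    {"tx": 0,"ty": 0,"tz": -0.8,"ax": 0,"ay": 0,"az": 0},
    {"tx": 0,"ty": -0.5,"tz": -0.8,"ax": 0,"ay": 0,"az": 0},
    {"tx": 0,"ty": -1,"tz": -0.5,"ax": 0,"ay": 0,"az": -0.2},
    {"tx": 0,"ty": -1,"tz": 0,"ax": 0,"ay": 0,"az": 0},
    {"tx": 0,"ty": -1,"tz": 0,"ax": 0,"ay": 0,"az": 0},
    {"tx": 0,"ty": -1,"tz": 0,"ax": 0,"ay": 0,"az": 0},
    {"tx": 0,"ty": -1,"tz": 0,"ax": 0,"ay": 0,"az": 0}
  ],
  "jaw": 0.42
}}

```text
time_s: 15.9
ee_pos: [0.491, -0.1737, 0.3743]
eef_rot: [3.141, -0.001, 0.052]
force: [0.4, -0.8, 0.5]
grip_width: 0.0548
grip_force: 0.0
```

```bash
python3 - <<'E'
from h import *
go([.499,.2596,.06],.052)
E
```

```text
to [0.499 0.26  0.06 ] units [  1.02 -14.41   4.47] az 0.0
```

>>> {"op": "apply_moves", "data": {
  "increments": [
    {"tx": 0.08,"ty": -0.97,"tz": 0,"ax": 0,"ay": 0,"az": 0},
    {"tx": 0.08,"ty": -0.97,"tz": 0,"ax": 0,"ay": 0,"az": 0},
    {"tx": 0.08,"ty": -0.97,"tz": 0,"ax": 0,"ay": 0,"az": 0},
    {"tx": 0.08,"ty": -0.97,"tz": 0,"ax": 0,"ay": 0,"az": 0},
    {"tx": 0.08,"ty": -0.97,"tz": 0,"ax": 0,"ay": 0,"az": 0},
    {"tx": 0.08,"ty": -0.97,"tz": 0,"ax": 0,"ay": 0,"az": 0}
  ]
}}

```text
time_s: 16.65
ee_pos: [0.4963, 0.0014, 0.3743]
eef_rot: [3.141, -0.001, 0.052]
force: [0.0, 0.4, 0.5]
grip_width: 0.0545
grip_force: 0.0
```

```bash
python3 - <<'E'
from h import *
c=cam("wrist");a=crop("wrist",0,60,420,315,1)
cv2.imwrite("pics/w2.png",cv2.resize(crop("wrist",0,0,420,420,1),None,fx=1.42,fy=1.42,interpolation=cv2.INTER_CUBIC))
go([.499,.2596,.06],.052)
print([pj("wrist",[x,y,.066])*1.42 for x,y in((.4948,.3252),(.4991,.2596),(.4323,.2573))])
E
```

```text
to [0.499 0.26  0.06 ] units [ 0.54 -8.51  4.48] az 0.02
[array([-56.98940967, 268.58789163]), array([ 35.59479831, 267.3448072 ]), array([ 53.15385693, 355.33214612])]
```

View pics/w2.png

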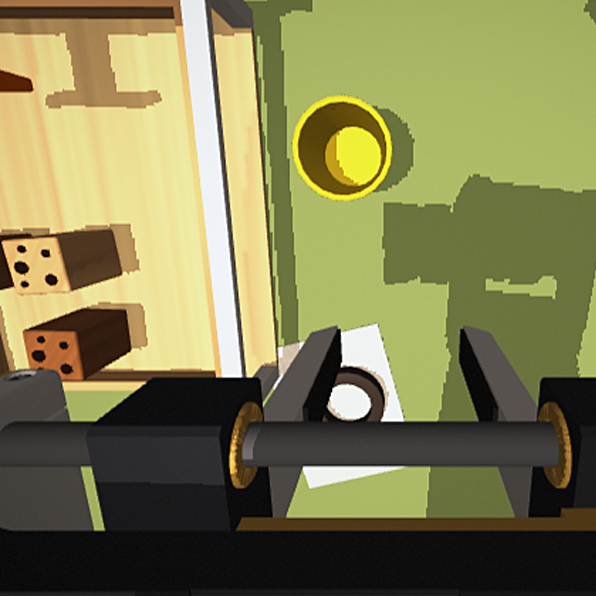

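Blocks B (36,265) and D (53,353) sit where predicted. Next: B.

>>> {"op": "apply_moves", "data": {
  "increments": [
    {"tx": 0.06,"ty": -0.945,"tz": 0,"ax": 0,"ay": 0,"az": 0},
    {"tx": 0.06,"ty": -0.945,"tz": 0,"ax": 0,"ay": 0,"az": 0},
    {"tx": 0.06,"ty": -0.945,"tz": 0,"ax": 0,"ay": 0,"az": 0},
    {"tx": 0.06,"ty": -0.945,"tz": 0,"ax": 0,"ay": 0,"az": 0},
    {"tx": 0.06,"ty": -0.945,"tz": 0,"ax": 0,"ay": 0,"az": 0},
    {"tx": 0.06,"ty": -0.945,"tz": 0,"ax": 0,"ay": 0,"az": 0},
    {"tx": 0.06,"ty": -0.945,"tz": 0.2,"ax": 0,"ay": 0,"az": 0},
    {"tx": 0.06,"ty": -0.945,"tz": 0.4,"ax": 0,"ay": 0,"az": 0},
    {"tx": 0.06,"ty": -0.945,"tz": 0.5,"ax": 0,"ay": 0,"az": 0},
    {"tx": 0,"ty": 0,"tz": 0.8,"ax": 0,"ay": 0,"az": 0},
    {"tx": 0,"ty": 0,"tz": 0.8,"ax": 0,"ay": 0,"az": 0}
  ]
}}

```text
time_s: 18.08
ee_pos: [0.4994, 0.2562, 0.2924]
eef_rot: [-3.141, -0.001, 0.053]
force: [0.9, 0.9, -0.7]
grip_width: 0.0548
grip_force: 0.0
```

```bash
python3 - <<'E'
from h import *
go([.499,.2596,.06],.052)
E
```

```text
to [0.499 0.26  0.06 ] units [-0.01 -0.11  1.75] az 0.01
```

>>> {"op": "apply_moves", "data": {
  "increments": [
    {"tx": 0,"ty": -0.11,"tz": 0.4,"ax": 0,"ay": 0,"az": 0},
    {"tx": 0,"ty": 0,"tz": 0.7,"ax": 0,"ay": 0,"az": 0},
    {"tx": 0,"ty": 0,"tz": 0.4,"ax": 0,"ay": 0,"az": 0},
    {"tx": 0,"ty": 0,"tz": 0.2,"ax": 0,"ay": 0,"az": 0}
  ]
}}

```text
time_s: 18.58
ee_pos: [0.4993, 0.2594, 0.2412]
eef_rot: [-3.142, -0.0, 0.052]
force: [-0.5, -0.3, 0.4]
grip_width: 0.0544
grip_force: 0.0
```

>>> {"op": "apply_moves", "data": {
  "increments": [
    {"tx": 0,"ty": 0,"tz": 0,"ax": 0,"ay": 0,"az": 0},
    {"tx": 0,"ty": 0,"tz": 0,"ax": 0,"ay": 0,"az": 0},
    {"tx": 0,"ty": 0,"tz": 0,"ax": 0,"ay": 0,"az": 0},
    {"tx": 0,"ty": 0,"tz": -0.3,"ax": 0,"ay": 0,"az": 0},
    {"tx": 0,"ty": 0,"tz": -0.8,"ax": 0,"ay": 0,"az": 0},
    {"tx": 0,"ty": 0,"tz": -0.9,"ax": 0,"ay": 0,"az": 0},
    {"tx": 0,"ty": 0,"tz": -0.9,"ax": 0,"ay": 0,"az": 0},
    {"tx": 0,"ty": 0.2,"tz": -0.9,"ax": 0,"ay": 0,"az": 0},
    {"tx": 0,"ty": 0.6,"tz": -0.9,"ax": 0,"ay": 0,"az": 0},
    {"tx": 0,"ty": 1,"tz": 0,"ax": 0,"ay": 0,"az": 0},
    {"tx": 0,"ty": 1,"tz": 0,"ax": 0,"ay": 0,"az": 0},
    {"tx": 0,"ty": 1,"tz": 0,"ax": 0,"ay": 0,"az": 0}
  ],
  "jaw": 1
}}

```text
time_s: 20.08
ee_pos: [0.5049, 0.1446, 0.3829]
eef_rot: [-3.142, -0.001, 0.053]
force: [0.3, 0.4, -0.2]
grip_width: 0.041
grip_force: 2.4
```

```bash
python3 - <<'E'
from h import *
go([.590,-.338,.067],.03)
E
```

```text
to [ 0.59  -0.338  0.067] units [ 1.99 16.21  4.53] az 0.26
```

>>> {"op": "apply_moves", "data": {
  "increments": [
    {"tx": 0,"ty": 0,"tz": 0,"ax": 0,"ay": 0,"az": 0},
    {"tx": 0,"ty": 0,"tz": 0,"ax": 0,"ay": 0,"az": 0},
    {"tx": 0,"ty": 0,"tz": 0,"ax": 0,"ay": 0,"az": 0}
  ],
  "jaw": 1
}}

```text
time_s: 20.45
ee_pos: [0.505, 0.1462, 0.3823]
eef_rot: [-3.142, -0.0, 0.053]
force: [-0.5, 0.0, -0.5]
grip_width: 0.0401
grip_force: 24.5
```

```bash
python3 - <<'E'
from h import *
c=cam("wrist");a=crop("wrist",0,0,560,420,.72)
c=cam("scene");b=crop("scene",200,60,230,245,1.23)
b=cv2.resize(b,(390,302));a=cv2.resize(a,(403,302))
cv2.imwrite("pics/w3.png",np.hstack([a,b]))
E
```

```text
(no output)
```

View pics/w3.png

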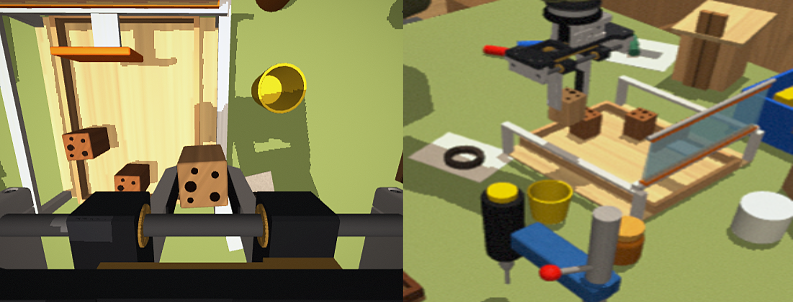

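The grip slackened briefly, then recovered; the block is still in the jaws (top face around (204,186)). I'll check for slip.

```bash
python3 - <<'E'
from h import *
o=get_obs();p=o["ee_pos"];print(np.load("wrist.npz")["K"][0,0])
for dz in(0,-.01,-.02):
  for z in(.2083+dz,):
    print(dz,[ (pj("wrist",[p[0]+a,p[1]+b,z])).round(0).tolist() for a,b in((.02,.02),(.02,-.02),(-.02,-.02),(-.02,.02))])
cv2.imwrite("pics/w4.png",crop("wrist",220,180,120,130,4.5))
E
```

```text
291.39130037824197
0 [[248.0, 225.0], [319.0, 228.0], [314.0, 293.0], [246.0, 289.0]]
-0.01 [[250.0, 219.0], [317.0, 223.0], [312.0, 284.0], [248.0, 281.0]]
-0.02 [[251.0, 215.0], [315.0, 218.0], [310.0, 276.0], [250.0, 273.0]]
```

View pics/w4.png

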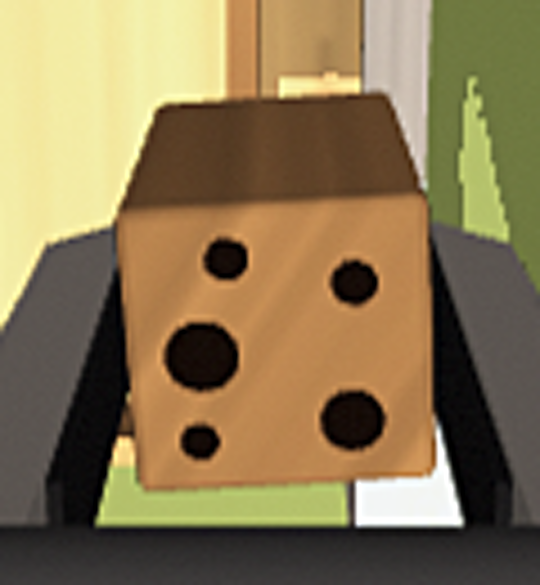

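>>> {"op": "apply_moves", "data": {
  "increments": [
    {"tx": 0,"ty": 0.98,"tz": 0,"ax": 0,"ay": 0,"az": 0},
    {"tx": 0,"ty": 0.98,"tz": 0,"ax": 0,"ay": 0,"az": 0},
    {"tx": 0,"ty": 0.98,"tz": 0,"ax": 0,"ay": 0,"az": 0},
    {"tx": 0,"ty": 0.98,"tz": 0,"ax": 0,"ay": 0,"az": 0},
    {"tx": 0,"ty": 0.98,"tz": 0,"ax": 0,"ay": 0,"az": 0},
    {"tx": 0,"ty": 0.98,"tz": 0,"ax": 0,"ay": 0,"az": 0},
    {"tx": 0,"ty": 0.98,"tz": 0,"ax": 0,"ay": 0,"az": 0},
    {"tx": 0,"ty": 0.98,"tz": 0,"ax": 0,"ay": 0,"az": 0},
    {"tx": 0,"ty": 0.98,"tz": 0,"ax": 0,"ay": 0,"az": 0},
    {"tx": 0,"ty": 0.98,"tz": 0,"ax": 0,"ay": 0,"az": 0},
    {"tx": 0,"ty": 0.98,"tz": 0,"ax": 0,"ay": 0,"az": 0},
    {"tx": 0,"ty": 0.98,"tz": 0,"ax": 0,"ay": 0,"az": 0}
  ]
}}

```text
time_s: 22.05
ee_pos: [0.5238, -0.2074, 0.3821]
eef_rot: [-3.141, 0.0, 0.053]
force: [-0.8, 0.6, -1.2]
grip_width: 0.0401
grip_force: 24.5
```

>>> {"op": "apply_moves", "data": {
  "increments": [
    {"tx": 0.1,"ty": 0.98,"tz": 0,"ax": 0,"ay": 0,"az": 0},
    {"tx": 0.3,"ty": 0.98,"tz": 0,"ax": 0,"ay": 0,"az": 0},
    {"tx": 0.4,"ty": 0.98,"tz": 0,"ax": 0,"ay": 0,"az": 0},
    {"tx": 0.4,"ty": 0.98,"tz": 0.2,"ax": 0,"ay": 0,"az": 0},
    {"tx": 0.4,"ty": 0.5,"tz": 0.4,"ax": 0,"ay": 0,"az": 0.2},
    {"tx": 0.3,"ty": 0,"tz": 0.6,"ax": 0,"ay": 0,"az": 0},
    {"tx": 0,"ty": 0,"tz": 0.8,"ax": 0,"ay": 0,"az": 0},
    {"tx": 0,"ty": 0,"tz": 0.8,"ax": 0,"ay": 0,"az": 0},
    {"tx": 0,"ty": 0,"tz": 0.6,"ax": 0,"ay": 0,"az": 0},
    {"tx": 0,"ty": 0,"tz": 0,"ax": 0,"ay": 0,"az": 0}
  ]
}}

```text
time_s: 23.3
ee_pos: [0.5875, -0.3358, 0.2786]
eef_rot: [-3.14, 0.002, 0.036]
force: [0.1, -0.3, -0.6]
grip_width: 0.0402
grip_force: 24.5
```

```bash
python3 - <<'E'
from h import *
o=get_obs();print(o["force"])
go([.590,-.338,.067],.03)
E
```

```text
[ 0.13314984 -0.30048244 -0.55788246]
to [ 0.59  -0.338  0.067] units [0.08 0.08 1.05] az 0.06
```

>>> {"op": "apply_moves", "data": {
  "increments": [
    {"tx": 0.08,"ty": 0.08,"tz": 0.5,"ax": 0,"ay": 0,"az": 0},
    {"tx": 0,"ty": 0,"tz": 0.35,"ax": 0,"ay": 0,"az": 0},
    {"tx": 0,"ty": 0,"tz": 0.08,"ax": 0,"ay": 0,"az": 0}
  ]
}}

```text
time_s: 23.68
ee_pos: [0.5898, -0.3387, 0.2512]
eef_rot: [-3.141, 0.001, 0.035]
force: [-0.2, -0.9, 0.1]
grip_width: 0.0402
grip_force: 24.5
```

>>> {"op": "apply_moves", "data": {
  "increments": [
    {"tx": 0,"ty": 0,"tz": 0.06,"ax": 0,"ay": 0,"az": 0},
    {"tx": 0,"ty": 0,"tz": 0,"ax": 0,"ay": 0,"az": 0}
  ]
}}

```text
time_s: 23.92
ee_pos: [0.5899, -0.3388, 0.2507]
eef_rot: [3.141, -0.0, 0.035]
force: [0.6, -0.8, -1.7]
grip_width: 0.0404
grip_force: 24.5
```

>>> {"op": "apply_moves", "data": {
  "increments": [
    {"tx": 0,"ty": 0,"tz": 0.06,"ax": 0,"ay": 0,"az": 0},
    {"tx": 0,"ty": 0,"tz": 0,"ax": 0,"ay": 0,"az": 0}
  ]
}}

```text
time_s: 24.18
ee_pos: [0.5899, -0.3387, 0.2487]
eef_rot: [-3.142, -0.0, 0.035]
force: [-0.6, -0.5, -1.1]
grip_width: 0.0404
grip_force: 24.5
```

>>> {"op": "apply_moves", "data": {
  "increments": [
    {"tx": 0,"ty": 0,"tz": 0.05,"ax": 0,"ay": 0,"az": 0},
    {"tx": 0,"ty": 0,"tz": 0,"ax": 0,"ay": 0,"az": 0}
  ]
}}

```text
time_s: 24.42
ee_pos: [0.59, -0.3387, 0.2479]
eef_rot: [3.141, -0.001, 0.035]
force: [-2.2, 0.7, 4.8]
grip_width: 0.0402
grip_force: 24.5
```

>>> {"op": "apply_moves", "data": {
  "increments": [
    {"tx": 0,"ty": 0,"tz": 0,"ax": 0,"ay": 0,"az": 0},
    {"tx": 0,"ty": 0,"tz": 0,"ax": 0,"ay": 0,"az": 0},
    {"tx": 0,"ty": 0,"tz": -0.5,"ax": 0,"ay": 0,"az": 0},
    {"tx": 0,"ty": 0,"tz": -0.8,"ax": 0,"ay": 0,"az": 0},
    {"tx": 0,"ty": 0,"tz": -0.8,"ax": 0,"ay": 0,"az": 0},
    {"tx": -0.4,"ty": 0,"tz": -0.8,"ax": 0,"ay": 0,"az": 0},
    {"tx": -0.8,"ty": -0.2,"tz": -0.8,"ax": 0,"ay": 0,"az": 0},
    {"tx": -0.8,"ty": -0.8,"tz": -0.6,"ax": 0,"ay": 0,"az": -0.2},
    {"tx": -0.8,"ty": -1,"tz": 0,"ax": 0,"ay": 0,"az": 0},
    {"tx": -0.2,"ty": -1,"tz": 0,"ax": 0,"ay": 0,"az": 0},
    {"tx": -0.2,"ty": -1,"tz": 0,"ax": 0,"ay": 0,"az": 0},
    {"tx": -0.2,"ty": -1,"tz": 0,"ax": 0,"ay": 0,"az": 0}
  ],
  "jaw": 0.42
}}

```text
time_s: 25.92
ee_pos: [0.4802, -0.1922, 0.3773]
eef_rot: [3.141, -0.001, 0.052]
force: [0.5, -1.0, -0.8]
grip_width: 0.0544
grip_force: 0.0
```

```bash
python3 - <<'E'
from h import *
go([.4323,.2573,.06],.052)
E
```

```text
to [0.432 0.257 0.06 ] units [ -0.82 -15.05   4.57] az 0.0
```

>>> {"op": "apply_moves", "data": {
  "increments": [
    {"tx": -0.05,"ty": -1,"tz": 0,"ax": 0,"ay": 0,"az": 0},
    {"tx": -0.05,"ty": -1,"tz": 0,"ax": 0,"ay": 0,"az": 0},
    {"tx": -0.05,"ty": -1,"tz": 0,"ax": 0,"ay": 0,"az": 0},
    {"tx": -0.05,"ty": -1,"tz": 0,"ax": 0,"ay": 0,"az": 0},
    {"tx": -0.05,"ty": -1,"tz": 0,"ax": 0,"ay": 0,"az": 0},
    {"tx": -0.05,"ty": -1,"tz": 0,"ax": 0,"ay": 0,"az": 0},
    {"tx": -0.05,"ty": -1,"tz": 0,"ax": 0,"ay": 0,"az": 0},
    {"tx": -0.05,"ty": -1,"tz": 0,"ax": 0,"ay": 0,"az": 0},
    {"tx": -0.05,"ty": -1,"tz": 0,"ax": 0,"ay": 0,"az": 0},
    {"tx": -0.05,"ty": -1,"tz": 0,"ax": 0,"ay": 0,"az": 0},
    {"tx": -0.05,"ty": -1,"tz": 0,"ax": 0,"ay": 0,"az": 0}
  ]
}}

```text
time_s: 27.3
ee_pos: [0.4467, 0.1364, 0.3773]
eef_rot: [-3.141, -0.002, 0.052]
force: [0.4, -0.2, -0.3]
grip_width: 0.0546
grip_force: 0.0
```

```bash
python3 - <<'E'
from h import *
print("A now",bp("wrist",80/.72,146/.72,.066))
c=cam("wrist");cv2.imwrite("pics/w5.png",crop("wrist",0,100,300,220,2))
go([.4323,.2573,.06],.052)
print([pj("wrist",[x,y,.066]) for x,y in((.4948,.3252),(.4323,.2573))])
E
```

```text
A now [0.49443049 0.32418927 0.066     ]
to [0.432 0.257 0.06 ] units [-0.26 -3.97  4.58] az 0.02
[array([ 91.92831335, 145.96500835]), array([164.31281705, 210.8247502 ])]
```

View pics/w5.png

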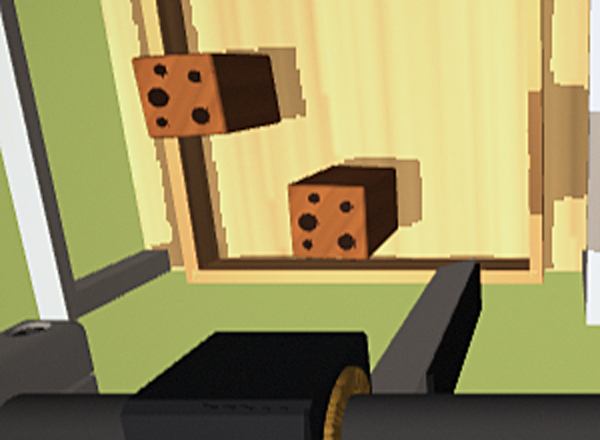

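A and D unmoved (crop (180,94) and (328,222)), as predicted. Next: D.

>>> {"op": "apply_moves", "data": {
  "increments": [
    {"tx": -0.06,"ty": -0.99,"tz": 0,"ax": 0,"ay": 0,"az": 0},
    {"tx": -0.06,"ty": -0.99,"tz": 0.3,"ax": 0,"ay": 0,"az": 0},
    {"tx": -0.06,"ty": -0.99,"tz": 0.5,"ax": 0,"ay": 0,"az": 0},
    {"tx": -0.06,"ty": -0.99,"tz": 0.6,"ax": 0,"ay": 0,"az": 0},
    {"tx": 0,"ty": 0,"tz": 0.8,"ax": 0,"ay": 0,"az": 0},
    {"tx": 0,"ty": 0,"tz": 0.8,"ax": 0,"ay": 0,"az": 0},
    {"tx": 0,"ty": 0,"tz": 0.8,"ax": 0,"ay": 0,"az": 0},
    {"tx": 0,"ty": 0,"tz": 0.5,"ax": 0,"ay": 0,"az": 0},
    {"tx": 0,"ty": 0,"tz": 0.25,"ax": 0,"ay": 0,"az": 0},
    {"tx": 0,"ty": 0,"tz": 0,"ax": 0,"ay": 0,"az": 0}
  ]
}}

```text
time_s: 28.6
ee_pos: [0.4337, 0.2538, 0.2399]
eef_rot: [-3.142, -0.0, 0.052]
force: [-0.2, -0.9, 0.7]
grip_width: 0.0547
grip_force: 0.0
```

>>> {"op": "apply_moves", "data": {
  "increments": [
    {"tx": 0,"ty": 0,"tz": 0,"ax": 0,"ay": 0,"az": 0},
    {"tx": 0,"ty": 0,"tz": 0,"ax": 0,"ay": 0,"az": 0},
    {"tx": 0,"ty": 0,"tz": 0,"ax": 0,"ay": 0,"az": 0},
    {"tx": 0,"ty": 0,"tz": -0.3,"ax": 0,"ay": 0,"az": 0},
    {"tx": 0,"ty": 0,"tz": -0.8,"ax": 0,"ay": 0,"az": 0},
    {"tx": 0,"ty": 0,"tz": -0.9,"ax": 0,"ay": 0,"az": 0},
    {"tx": 0,"ty": 0,"tz": -0.9,"ax": 0,"ay": 0,"az": 0},
    {"tx": 0.4,"ty": 0.2,"tz": -0.9,"ax": 0,"ay": 0,"az": 0},
    {"tx": 0.8,"ty": 0.6,"tz": -0.9,"ax": 0,"ay": 0,"az": 0},
    {"tx": 0.6,"ty": 1,"tz": 0,"ax": 0,"ay": 0,"az": 0},
    {"tx": 0.4,"ty": 1,"tz": 0,"ax": 0,"ay": 0,"az": 0},
    {"tx": 0,"ty": 1,"tz": 0,"ax": 0,"ay": 0,"az": 0}
  ],
  "jaw": 1
}}

```text
time_s: 30.1
ee_pos: [0.5058, 0.1423, 0.3809]
eef_rot: [3.142, 0.0, 0.052]
force: [-0.5, 0.2, -0.4]
grip_width: 0.0398
grip_force: 25.0
```

```bash
python3 - <<'E'
from h import *
go([.498,-.264,.067],.03)
E
```

```text
to [ 0.498 -0.264  0.067] units [-0.96 13.51  4.46] az 0.25
```

>>> {"op": "apply_moves", "data": {
  "increments": [
    {"tx": -0.07,"ty": 0.97,"tz": 0,"ax": 0,"ay": 0,"az": 0},
    {"tx": -0.07,"ty": 0.97,"tz": 0,"ax": 0,"ay": 0,"az": 0},
    {"tx": -0.07,"ty": 0.97,"tz": 0,"ax": 0,"ay": 0,"az": 0},
    {"tx": -0.07,"ty": 0.97,"tz": 0,"ax": 0,"ay": 0,"az": 0},
    {"tx": -0.07,"ty": 0.97,"tz": 0,"ax": 0,"ay": 0,"az": 0},
    {"tx": -0.07,"ty": 0.97,"tz": 0,"ax": 0,"ay": 0,"az": 0},
    {"tx": -0.07,"ty": 0.97,"tz": 0,"ax": 0,"ay": 0,"az": 0},
    {"tx": -0.07,"ty": 0.97,"tz": 0,"ax": 0,"ay": 0,"az": 0},
    {"tx": -0.07,"ty": 0.97,"tz": 0,"ax": 0,"ay": 0,"az": 0},
    {"tx": -0.07,"ty": 0.97,"tz": 0,"ax": 0,"ay": 0,"az": 0},
    {"tx": -0.07,"ty": 0.97,"tz": 0,"ax": 0,"ay": 0,"az": 0},
    {"tx": -0.07,"ty": 0.97,"tz": 0,"ax": 0,"ay": 0,"az": 0}
  ]
}}

```text
time_s: 31.6
ee_pos: [0.4983, -0.2076, 0.3811]
eef_rot: [3.142, -0.0, 0.052]
force: [-0.1, 0.2, -0.2]
grip_width: 0.0398
grip_force: 25.0
```

>>> {"op": "apply_moves", "data": {
  "increments": [
    {"tx": -0.07,"ty": 0.97,"tz": 0.2,"ax": 0,"ay": 0,"az": 0},
    {"tx": -0.04,"ty": 0.9,"tz": 0.3,"ax": 0,"ay": 0,"az": 0.2},
    {"tx": 0,"ty": 0,"tz": 0.6,"ax": 0,"ay": 0,"az": 0},
    {"tx": 0,"ty": 0,"tz": 0.8,"ax": 0,"ay": 0,"az": 0},
    {"tx": 0,"ty": 0,"tz": 0.8,"ax": 0,"ay": 0,"az": 0},
    {"tx": 0,"ty": 0,"tz": 0.6,"ax": 0,"ay": 0,"az": 0},
    {"tx": 0,"ty": 0,"tz": 0,"ax": 0,"ay": 0,"az": 0}
  ]
}}

```text
time_s: 32.48
ee_pos: [0.4981, -0.2623, 0.2805]
eef_rot: [-3.14, 0.002, 0.035]
force: [0.9, 0.2, -1.2]
grip_width: 0.0395
grip_force: 25.0
```

```bash
python3 - <<'E'
from h import *
go([.498,-.264,.066],.03)
E
```

```text
to [ 0.498 -0.264  0.066] units [-0.    0.06  1.15] az 0.06
```

>>> {"op": "apply_moves", "data": {
  "increments": [
    {"tx": 0,"ty": 0.06,"tz": 0.5,"ax": 0,"ay": 0,"az": 0},
    {"tx": 0,"ty": 0,"tz": 0.4,"ax": 0,"ay": 0,"az": 0},
    {"tx": 0,"ty": 0,"tz": 0.15,"ax": 0,"ay": 0,"az": 0},
    {"tx": 0,"ty": 0,"tz": 0.1,"ax": 0,"ay": 0,"az": 0},
    {"tx": 0,"ty": 0,"tz": 0,"ax": 0,"ay": 0,"az": 0}
  ]
}}

```text
time_s: 33.1
ee_pos: [0.4983, -0.2647, 0.2472]
eef_rot: [3.142, -0.0, 0.035]
force: [-0.0, 0.9, 0.6]
grip_width: 0.0399
grip_force: 25.0
```

>>> {"op": "apply_moves", "data": {
  "increments": [
    {"tx": 0,"ty": 0,"tz": 0,"ax": 0,"ay": 0,"az": 0},
    {"tx": 0,"ty": 0,"tz": 0,"ax": 0,"ay": 0,"az": 0},
    {"tx": 0,"ty": 0,"tz": -0.5,"ax": 0,"ay": 0,"az": 0},
    {"tx": 0,"ty": 0,"tz": -0.8,"ax": 0,"ay": 0,"az": 0},
    {"tx": 0,"ty": 0,"tz": -0.8,"ax": 0,"ay": 0,"az": 0},
    {"tx": 0,"ty": 0,"tz": -0.8,"ax": 0,"ay": 0,"az": 0},
    {"tx": 0,"ty": -0.5,"tz": -0.8,"ax": 0,"ay": 0,"az": 0},
    {"tx": 0,"ty": -1,"tz": -0.5,"ax": 0,"ay": 0,"az": -0.2},
    {"tx": 0,"ty": -1,"tz": 0,"ax": 0,"ay": 0,"az": 0},
    {"tx": 0,"ty": -1,"tz": 0,"ax": 0,"ay": 0,"az": 0},
    {"tx": 0,"ty": -1,"tz": 0,"ax": 0,"ay": 0,"az": 0},
    {"tx": 0,"ty": -1,"tz": 0,"ax": 0,"ay": 0,"az": 0}
  ],
  "jaw": 0.42
}}

```text
time_s: 34.6
ee_pos: [0.4901, -0.0989, 0.3744]
eef_rot: [3.141, -0.001, 0.052]
force: [-0.7, 0.0, -0.1]
grip_width: 0.054
grip_force: 0.0
```

```bash
python3 - <<'E'
from h import *
go([.4948,.3245,.06],.02)
E
```

```text
to [0.495 0.324 0.06 ] units [  0.89 -14.09   4.48] az 0.37
```

>>> {"op": "apply_moves", "data": {
  "increments": [
    {"tx": 0.06,"ty": -1,"tz": 0,"ax": 0,"ay": 0,"az": 0},
    {"tx": 0.06,"ty": -1,"tz": 0,"ax": 0,"ay": 0,"az": 0},
    {"tx": 0.06,"ty": -1,"tz": 0,"ax": 0,"ay": 0,"az": 0},
    {"tx": 0.06,"ty": -1,"tz": 0,"ax": 0,"ay": 0,"az": 0},
    {"tx": 0.06,"ty": -1,"tz": 0,"ax": 0,"ay": 0,"az": 0},
    {"tx": 0.06,"ty": -1,"tz": 0,"ax": 0,"ay": 0,"az": 0},
    {"tx": 0.06,"ty": -1,"tz": 0,"ax": 0,"ay": 0,"az": 0},
    {"tx": 0.06,"ty": -1,"tz": 0,"ax": 0,"ay": 0,"az": 0},
    {"tx": 0.06,"ty": -1,"tz": 0,"ax": 0,"ay": 0,"az": 0},
    {"tx": 0.06,"ty": -1,"tz": 0,"ax": 0,"ay": 0,"az": 0},
    {"tx": 0.06,"ty": -1,"tz": 0,"ax": 0,"ay": 0,"az": 0},
    {"tx": 0.06,"ty": -1,"tz": 0,"ax": 0,"ay": 0,"az": 0}
  ]
}}

```text
time_s: 36.1
ee_pos: [0.4929, 0.2617, 0.3744]
eef_rot: [-3.141, -0.001, 0.052]
force: [-0.0, -0.4, -0.2]
grip_width: 0.0545
grip_force: 0.0
```

>>> {"op": "apply_moves", "data": {
  "increments": [
    {"tx": 0.06,"ty": -1,"tz": 0,"ax": 0,"ay": 0,"az": 0},
    {"tx": 0.06,"ty": -1,"tz": 0.2,"ax": 0,"ay": 0,"az": 0},
    {"tx": 0,"ty": 0,"tz": 0.4,"ax": 0,"ay": 0,"az": -0.4},
    {"tx": 0,"ty": 0,"tz": 0.6,"ax": 0,"ay": 0,"az": -0.4},
    {"tx": 0,"ty": 0,"tz": 0.6,"ax": 0,"ay": 0,"az": 0},
    {"tx": 0,"ty": 0,"tz": 0.6,"ax": 0,"ay": 0,"az": 0},
    {"tx": 0,"ty": 0,"tz": 0,"ax": 0,"ay": 0,"az": 0}
  ]
}}

```text
time_s: 36.98
ee_pos: [0.4935, 0.3205, 0.2994]
eef_rot: [3.14, 0.003, 0.122]
force: [0.1, -0.3, -0.3]
grip_width: 0.0543
grip_force: 0.0
```

```bash
python3 - <<'E'
from h import *
go([.4948,.3245,.06],.12)
E
```

```text
to [0.495 0.324 0.06 ] units [ 0.06 -0.13  1.98] az 0.02
```

>>> {"op": "apply_moves", "data": {
  "increments": [
    {"tx": 0.05,"ty": -0.13,"tz": 0.5,"ax": 0,"ay": 0,"az": 0},
    {"tx": 0,"ty": 0,"tz": 0.7,"ax": 0,"ay": 0,"az": 0},
    {"tx": 0,"ty": 0,"tz": 0.5,"ax": 0,"ay": 0,"az": 0},
    {"tx": 0,"ty": 0,"tz": 0.25,"ax": 0,"ay": 0,"az": 0},
    {"tx": 0,"ty": 0,"tz": 0,"ax": 0,"ay": 0,"az": 0}
  ]
}}

```text
time_s: 37.6
ee_pos: [0.4946, 0.325, 0.2424]
eef_rot: [3.141, 0.0, 0.122]
force: [-0.4, 0.1, -0.9]
grip_width: 0.0544
grip_force: 0.0
```

>>> {"op": "apply_moves", "data": {
  "increments": [
    {"tx": 0,"ty": 0,"tz": 0,"ax": 0,"ay": 0,"az": 0},
    {"tx": 0,"ty": 0,"tz": 0,"ax": 0,"ay": 0,"az": 0},
    {"tx": 0,"ty": 0,"tz": 0,"ax": 0,"ay": 0,"az": 0},
    {"tx": 0,"ty": 0,"tz": -0.3,"ax": 0,"ay": 0,"az": 0},
    {"tx": 0,"ty": 0,"tz": -0.8,"ax": 0,"ay": 0,"az": 0},
    {"tx": 0,"ty": 0,"tz": -0.9,"ax": 0,"ay": 0,"az": 0},
    {"tx": 0,"ty": 0,"tz": -0.9,"ax": 0,"ay": 0,"az": 0.4},
    {"tx": 0,"ty": 0.2,"tz": -0.9,"ax": 0,"ay": 0,"az": 0.4},
    {"tx": 0,"ty": 0.6,"tz": -0.9,"ax": 0,"ay": 0,"az": 0},
    {"tx": 0,"ty": 1,"tz": 0,"ax": 0,"ay": 0,"az": 0},
    {"tx": 0,"ty": 1,"tz": 0,"ax": 0,"ay": 0,"az": 0},
    {"tx": 0,"ty": 1,"tz": 0,"ax": 0,"ay": 0,"az": 0}
  ],
  "jaw": 1
}}

```text
time_s: 39.1
ee_pos: [0.5006, 0.2101, 0.3842]
eef_rot: [-3.142, -0.0, 0.052]
force: [0.4, 0.1, -0.2]
grip_width: 0.04
grip_force: 25.0
```

```bash
python3 - <<'E'
from h import *
go([.588,-.264,.067],.03)
E
```

```text
to [ 0.588 -0.264  0.067] units [ 2.08 15.94  4.57] az 0.26
```

>>> {"op": "apply_moves", "data": {
  "increments": [
    {"tx": -0.04,"ty": 1,"tz": 0,"ax": 0,"ay": 0,"az": 0},
    {"tx": -0.04,"ty": 1,"tz": 0,"ax": 0,"ay": 0,"az": 0},
    {"tx": -0.04,"ty": 1,"tz": 0,"ax": 0,"ay": 0,"az": 0},
    {"tx": -0.04,"ty": 1,"tz": 0,"ax": 0,"ay": 0,"az": 0},
    {"tx": -0.04,"ty": 1,"tz": 0,"ax": 0,"ay": 0,"az": 0},
    {"tx": -0.04,"ty": 1,"tz": 0,"ax": 0,"ay": 0,"az": 0},
    {"tx": -0.04,"ty": 1,"tz": 0,"ax": 0,"ay": 0,"az": 0},
    {"tx": -0.04,"ty": 1,"tz": 0,"ax": 0,"ay": 0,"az": 0},
    {"tx": -0.04,"ty": 1,"tz": 0,"ax": 0,"ay": 0,"az": 0},
    {"tx": -0.04,"ty": 1,"tz": 0,"ax": 0,"ay": 0,"az": 0},
    {"tx": -0.04,"ty": 1,"tz": 0,"ax": 0,"ay": 0,"az": 0},
    {"tx": -0.04,"ty": 1,"tz": 0,"ax": 0,"ay": 0,"az": 0}
  ]
}}

```text
time_s: 40.6
ee_pos: [0.505, -0.1501, 0.3842]
eef_rot: [3.141, -0.0, 0.052]
force: [-0.2, 0.1, -0.6]
grip_width: 0.0398
grip_force: 25.0
```

>>> {"op": "apply_moves", "data": {
  "increments": [
    {"tx": 0,"ty": 1,"tz": 0,"ax": 0,"ay": 0,"az": 0},
    {"tx": 0,"ty": 1,"tz": 0,"ax": 0,"ay": 0,"az": 0},
    {"tx": 0.2,"ty": 1,"tz": 0,"ax": 0,"ay": 0,"az": 0},
    {"tx": 0.5,"ty": 0.9,"tz": 0,"ax": 0,"ay": 0,"az": 0},
    {"tx": 0.7,"ty": 0,"tz": 0.3,"ax": 0,"ay": 0,"az": 0.2},
    {"tx": 0.7,"ty": 0,"tz": 0.3,"ax": 0,"ay": 0,"az": 0},
    {"tx": 0.4,"ty": 0,"tz": 0.6,"ax": 0,"ay": 0,"az": 0},
    {"tx": 0,"ty": 0,"tz": 0.7,"ax": 0,"ay": 0,"az": 0},
    {"tx": 0,"ty": 0,"tz": 0.7,"ax": 0,"ay": 0,"az": 0},
    {"tx": 0,"ty": 0,"tz": 0.7,"ax": 0,"ay": 0,"az": 0},
    {"tx": 0,"ty": 0,"tz": 0,"ax": 0,"ay": 0,"az": 0}
  ]
}}

```text
time_s: 41.98
ee_pos: [0.586, -0.2626, 0.2837]
eef_rot: [-3.14, 0.002, 0.035]
force: [-0.2, -1.1, -0.4]
grip_width: 0.0399
grip_force: 25.0
```

```bash
python3 - <<'E'
from h import *
go([.588,-.264,.0684],.03)
E
```

```text
to [ 0.588 -0.264  0.068] units [0.07 0.05 1.18] az 0.06
```

>>> {"op": "apply_moves", "data": {
  "increments": [
    {"tx": 0.07,"ty": 0.05,"tz": 0.5,"ax": 0,"ay": 0,"az": 0},
    {"tx": 0,"ty": 0,"tz": 0.4,"ax": 0,"ay": 0,"az": 0},
    {"tx": 0,"ty": 0,"tz": 0.2,"ax": 0,"ay": 0,"az": 0},
    {"tx": 0,"ty": 0,"tz": 0.1,"ax": 0,"ay": 0,"az": 0},
    {"tx": 0,"ty": 0,"tz": 0,"ax": 0,"ay": 0,"az": 0}
  ]
}}

```text
time_s: 42.6
ee_pos: [0.5885, -0.264, 0.2493]
eef_rot: [3.141, -0.001, 0.035]
force: [-1.8, 2.0, 4.0]
grip_width: 0.0399
grip_force: 25.0
```

>>> {"op": "apply_moves", "data": {
  "increments": [
    {"tx": 0,"ty": 0,"tz": 0,"ax": 0,"ay": 0,"az": 0},
    {"tx": 0,"ty": 0,"tz": 0,"ax": 0,"ay": 0,"az": 0},
    {"tx": 0,"ty": 0,"tz": -0.5,"ax": 0,"ay": 0,"az": 0},
    {"tx": 0,"ty": 0,"tz": -0.8,"ax": 0,"ay": 0,"az": 0},
    {"tx": 0,"ty": 0,"tz": -0.8,"ax": 0,"ay": 0,"az": 0},
    {"tx": -0.4,"ty": 0,"tz": -0.8,"ax": 0,"ay": 0,"az": 0},
    {"tx": -0.8,"ty": 0.3,"tz": -0.8,"ax": 0,"ay": 0,"az": 0},
    {"tx": -1,"ty": 0.4,"tz": -0.8,"ax": 0,"ay": 0,"az": 0},
    {"tx": -1,"ty": 0.4,"tz": -0.8,"ax": 0,"ay": 0,"az": 0},
    {"tx": -1,"ty": 0.3,"tz": -0.5,"ax": 0,"ay": 0,"az": 0.2},
    {"tx": -0.5,"ty": 0,"tz": 0,"ax": 0,"ay": 0,"az": 0},
    {"tx": 0,"ty": 0,"tz": 0,"ax": 0,"ay": 0,"az": 0}
  ],
  "jaw": 0.42
}}

```text
time_s: 44.1
ee_pos: [0.4486, -0.3105, 0.4227]
eef_rot: [-3.141, -0.0, 0.017]
force: [0.4, -0.4, -0.3]
grip_width: 0.0545
grip_force: 0.0
```

```bash
python3 - <<'E'
from h import *
cam("wrist");cv2.imwrite("pics/w6.png",crop("wrist",0,0,560,420,1.42));cam("scene")
E
```

```text
(no output)
```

View pics/w6.png

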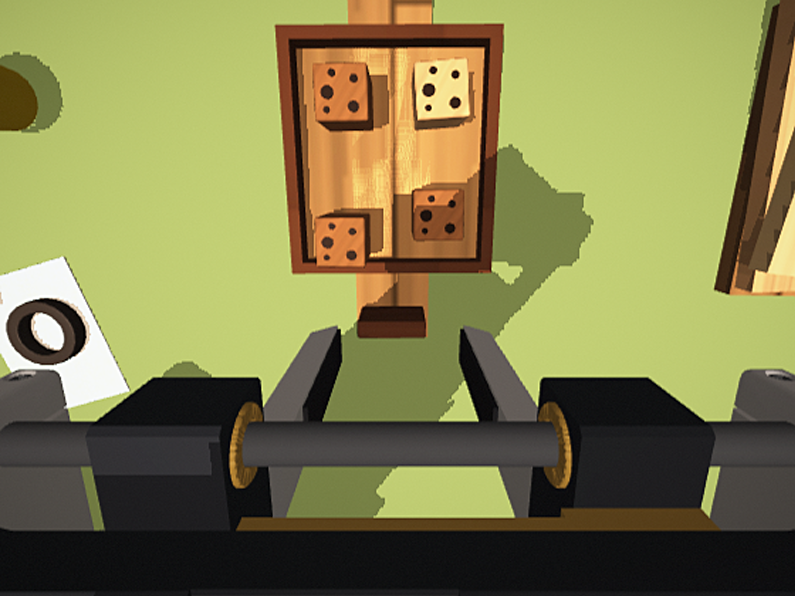

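Four blocks stand in the compartment; the near-left one (341,241) is closer to the near wall than placed — checking.

```bash
python3 - <<'E'
from h import *
s=1.42
for n,u,v,z in("A",341,91,.072),("B",442,90,.072),("C",438,213,.072),("D",341,241,.072),("D nearleft",317,265,.072),("D nr",366,264,.072),("wall in nl",303,260,.036),("wall in nr",480,260,.036),("wall in fl",288+5,40,.036),("wall in fr",490,39,.036),("batten top",393,321,.062):
    print(n,bp("wrist",u/s,v/s,z)[:2].round(4))
cv2.imwrite("pics/w7.png",np.vstack([crop("wrist",190,110,170,140,4)[:560],]))
E
```

```text
A [ 0.5873 -0.265 ]
B [ 0.5892 -0.3392]
C [ 0.5003 -0.3398]
D [ 0.4769 -0.2631]
D nearleft [ 0.4571 -0.2432]
D nr [ 0.4586 -0.283 ]
wall in nl [ 0.4546 -0.2236]
wall in nr [ 0.4573 -0.3824]
wall in fl [ 0.6312 -0.2228]
wall in fr [ 0.6345 -0.379 ]
batten top [ 0.4071 -0.3054]
```

View pics/w7.png

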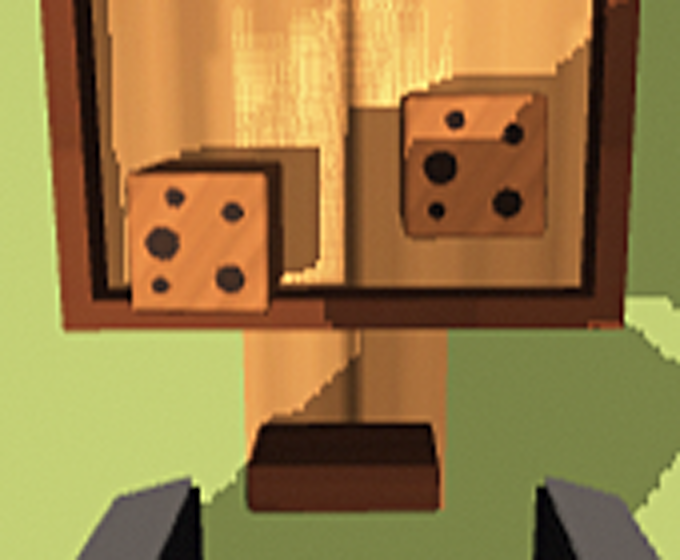

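```bash
python3 - <<'E'
from h import *
print(bp("wrist",190+344/4,110+487/4,.062), bp("wrist",190+344/4,110+445/4,.05))
go([.400,-.305,.040],.02)
# tip triangulation by least squares from both cameras
from scipy.optimize import least_squares
f=lambda X:np.r_[pj("scene",X)-[261.7,289.7],pj("top",X)-[315.8,176.2],(X[2]-.032)*1e3]
r=least_squares(f,[.7,-.12,.032]);print("tip",r.x,r.fun)
E
```

```text
[ 0.39969382 -0.30454108  0.062     ] [ 0.40950303 -0.30420615  0.05      ]
to [ 0.4   -0.305  0.04 ] units [-1.64 -0.21  6.74] az -0.02
tip [ 0.70318995 -0.12066821  0.03229166] [-0.45599989  0.82426693 -1.08751803  0.3915836   0.29165785]
```

>>> {"op": "apply_moves", "data": {
  "increments": [
    {"tx": -0.8,"ty": -0.1,"tz": 0.4,"ax": 0,"ay": 0,"az": 0},
    {"tx": -0.84,"ty": -0.11,"tz": 0.7,"ax": 0,"ay": 0,"az": 0},
    {"tx": 0,"ty": 0,"tz": 0.8,"ax": 0,"ay": 0,"az": 0},
    {"tx": 0,"ty": 0,"tz": 0.8,"ax": 0,"ay": 0,"az": 0},
    {"tx": 0,"ty": 0,"tz": 0.8,"ax": 0,"ay": 0,"az": 0},
    {"tx": 0,"ty": 0,"tz": 0.8,"ax": 0,"ay": 0,"az": 0},
    {"tx": 0,"ty": 0,"tz": 0.8,"ax": 0,"ay": 0,"az": 0},
    {"tx": 0,"ty": 0,"tz": 0.7,"ax": 0,"ay": 0,"az": 0},
    {"tx": 0,"ty": 0,"tz": 0.6,"ax": 0,"ay": 0,"az": 0},
    {"tx": 0,"ty": 0,"tz": 0.3,"ax": 0,"ay": 0,"az": 0},
    {"tx": 0,"ty": 0,"tz": 0,"ax": 0,"ay": 0,"az": 0}
  ],
  "jaw": 0.1
}}

```text
time_s: 45.58
ee_pos: [0.4, -0.3051, 0.2211]
eef_rot: [-3.141, 0.001, 0.018]
force: [0.2, -0.3, -0.8]
grip_width: 0.0846
grip_force: 0.0
```

>>> {"op": "apply_moves", "data": {
  "increments": [
    {"tx": 0,"ty": 0,"tz": 0,"ax": 0,"ay": 0,"az": 0},
    {"tx": 0,"ty": 0,"tz": 0,"ax": 0,"ay": 0,"az": 0},
    {"tx": 0,"ty": 0,"tz": 0,"ax": 0,"ay": 0,"az": 0},
    {"tx": 0,"ty": 0,"tz": 0,"ax": 0,"ay": 0,"az": 0}
  ],
  "jaw": 1,
  "force": 60
}}

```text
time_s: 46.08
ee_pos: [0.3997, -0.3052, 0.2221]
eef_rot: [3.141, -0.0, 0.018]
force: [-1.3, 3.3, 6.2]
grip_width: 0.0598
grip_force: 60.0
```

>>> {"op": "apply_moves", "data": {
  "increments": [
    {"tx": 0,"ty": -0.05,"tz": 0,"ax": 0,"ay": 0,"az": 0},
    {"tx": 0.02,"ty": -0.12,"tz": 0,"ax": 0,"ay": 0,"az": 0},
    {"tx": 0.04,"ty": -0.2,"tz": 0,"ax": 0,"ay": 0,"az": 0},
    {"tx": 0.04,"ty": -0.25,"tz": 0,"ax": 0,"ay": 0,"az": 0},
    {"tx": 0.04,"ty": -0.25,"tz": 0,"ax": 0,"ay": 0,"az": 0},
    {"tx": 0.04,"ty": -0.25,"tz": 0,"ax": 0,"ay": 0,"az": 0},
    {"tx": 0.04,"ty": -0.2,"tz": 0,"ax": 0,"ay": 0,"az": 0},
    {"tx": 0.02,"ty": -0.12,"tz": 0,"ax": 0,"ay": 0,"az": 0},
    {"tx": 0,"ty": -0.06,"tz": 0,"ax": 0,"ay": 0,"az": 0}
  ]
}}

```text
time_s: 47.2
ee_pos: [0.4062, -0.2604, 0.2221]
eef_rot: [3.14, -0.001, 0.017]
force: [0.5, -5.3, 4.6]
grip_width: 0.0597
grip_force: 60.0
```

```bash
cat >>h.py <<'E'
def redmark():
    d=np.load("top.npz");im=d["im"].astype(int)
    m=(im[...,0]>130)&(im[...,1]<85)&(im[...,2]<85);m[:,:280]=0;m[:,450:]=0;m[:140]=0;m[260:]=0
    n,l,s,c=cv2.connectedComponentsWithStats(m.astype(np.uint8));return [(s[i,4],c[i].round(1).tolist(),bp("top",*c[i],.012)[:2].round(4)) for i in range(1,n) if s[i,4]>2]
E
python3 - <<'E'
from h import *
print(redmark());cam("top");print(redmark());print(get_obs()["moment"])
E
```

```text
[(np.int32(12), [374.2, 184.2], array([ 0.6857, -0.2992]))]
[(np.int32(16), [359.5, 182.1], array([ 0.6923, -0.2558]))]
[-0.01807383 -0.04169182 -0.44290796]
```

>>> {"op": "apply_moves", "data": {
  "increments": [
    {"tx": 0,"ty": -0.08,"tz": 0,"ax": 0,"ay": 0,"az": 0},
    {"tx": 0.02,"ty": -0.2,"tz": 0,"ax": 0,"ay": 0,"az": 0},
    {"tx": 0.03,"ty": -0.3,"tz": 0,"ax": 0,"ay": 0,"az": 0},
    {"tx": 0.04,"ty": -0.4,"tz": 0,"ax": 0,"ay": 0,"az": 0},
    {"tx": 0.05,"ty": -0.5,"tz": 0,"ax": 0,"ay": 0,"az": 0},
    {"tx": 0.05,"ty": -0.5,"tz": 0,"ax": 0,"ay": 0,"az": 0},
    {"tx": 0.05,"ty": -0.5,"tz": 0,"ax": 0,"ay": 0,"az": 0},
    {"tx": 0.05,"ty": -0.5,"tz": 0,"ax": 0,"ay": 0,"az": 0},
    {"tx": 0.04,"ty": -0.4,"tz": 0,"ax": 0,"ay": 0,"az": 0},
    {"tx": 0.03,"ty": -0.3,"tz": 0,"ax": 0,"ay": 0,"az": 0},
    {"tx": 0.02,"ty": -0.2,"tz": 0,"ax": 0,"ay": 0,"az": 0},
    {"tx": 0,"ty": -0.08,"tz": 0,"ax": 0,"ay": 0,"az": 0}
  ]
}}

```text
time_s: 48.75
ee_pos: [0.4156, -0.1413, 0.2221]
eef_rot: [3.141, -0.001, 0.017]
force: [0.5, -6.5, 5.0]
grip_width: 0.0597
grip_force: 60.0
```

```bash
python3 - <<'E'
from h import *
cam("top");cam("scene");print(redmark());print(get_obs()["ee_pos"])
a=crop("top",285,155,66,50,6);b=crop("scene",225,255,66,50,6)
cv2.imwrite("pics/d1.png",np.hstack([a,b]))
E
```

```text
[]
[ 0.41562401 -0.1412211   0.22203477]
```

View pics/d1.png

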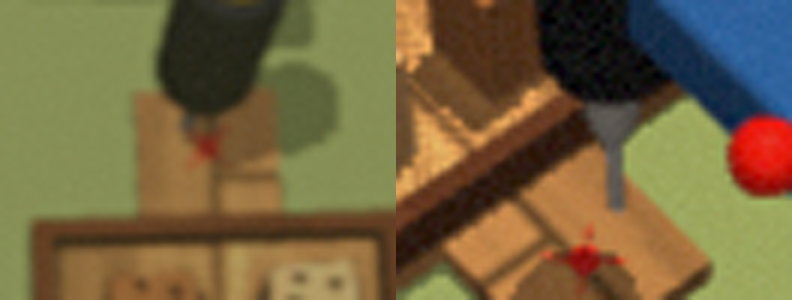

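Mark at top-crop (208,146), scene-crop (585,261); tip at (186,132) and (617,210). Nearly there.

```bash
python3 - <<'E'
from h import *
tt=bp("top",315.9,176.8,.032);ts=bp("scene",261.8,289.9,.032)
mt=bp("top",285+208/6,155+146/6,.012);ms=bp("scene",225+189/6,255+261/6,.012)
print("tip",tt,ts,"mark",mt,ms);print("need",(tt-mt)[:2],(ts-ms)[:2])
# automatic centroids, red
for n,x,y in(("top",285,155),("scene",225,255)):
    im=np.load(n+".npz")["im"][y:y+50,x:x+66].astype(int);m=(im[...,0]-im[...,1:].max(2)>60)
    if n=="scene":m[:,50:]=0
    w=np.where(m,im[...,0]-im[...,1:].max(2),0);Y,X=np.mgrid[:50,:66]
    c=(w*X).sum()/w.sum()+x,(w*Y).sum()/w.sum()+y;print(n,m.sum(),c,bp(n,*c,.012)[:2])
E
```

```text
tip [ 0.70263805 -0.12416842  0.032     ] [ 0.7025165  -0.11864255  0.032     ] mark [ 0.70087989 -0.13738636  0.012     ] [ 0.7016496  -0.13315488  0.012     ]
need [0.00175816 0.01321794] [0.0008669  0.01451233]
top 12 (np.float64(318.77840269966254), np.float64(179.4769403824522)) [ 0.70043793 -0.13472582]
scene 252 (np.float64(243.7343408803586), np.float64(285.4911504424779)) [ 0.65660712 -0.13467651]
```

>>> {"op": "apply_moves", "data": {
  "increments": [
    {"tx": 0.01,"ty": -0.08,"tz": 0,"ax": 0,"ay": 0,"az": 0},
    {"tx": 0.02,"ty": -0.15,"tz": 0,"ax": 0,"ay": 0,"az": 0},
    {"tx": 0.02,"ty": -0.15,"tz": 0,"ax": 0,"ay": 0,"az": 0},
    {"tx": 0.01,"ty": -0.08,"tz": 0,"ax": 0,"ay": 0,"az": 0},
    {"tx": 0,"ty": 0,"tz": 0,"ax": 0,"ay": 0,"az": 0},
    {"tx": 0,"ty": 0,"tz": 0,"ax": 0,"ay": 0,"az": 0}
  ]
}}

```text
time_s: 49.6
ee_pos: [0.4172, -0.1276, 0.222]
eef_rot: [3.141, -0.001, 0.017]
force: [0.8, -3.2, 6.2]
grip_width: 0.0599
grip_force: 60.0
```

```bash
python3 - <<'E'
from h import *
cam("top");cam("scene");print(get_obs()["ee_pos"])
# predicted pixels of a mark directly under the tip
print("mark pred top",(pj("top",[*bp("top",315.9,176.8,.032)[:2],.012])-[285,155])*8,"scene",(pj("scene",[*bp("scene",261.8,289.9,.032)[:2],.012])-[235,270])*8)
a=crop("top",285,155,50,40,8);b=crop("scene",235,270,50,40,8);c=cv2.resize(crop("top",240,150,160,120,2.3),(400,276));d=cv2.resize(crop("scene",120,170,220,152,2),(400,276))
cv2.imwrite("pics/d2.png",np.vstack([np.hstack([a,b]),np.hstack([c,d])]))
E
```

```text
[ 0.41715587 -0.1275489   0.22204396]
mark pred top [241.78621078 190.18036857] scene [216.17537804 201.50932269]
```

View pics/d2.png

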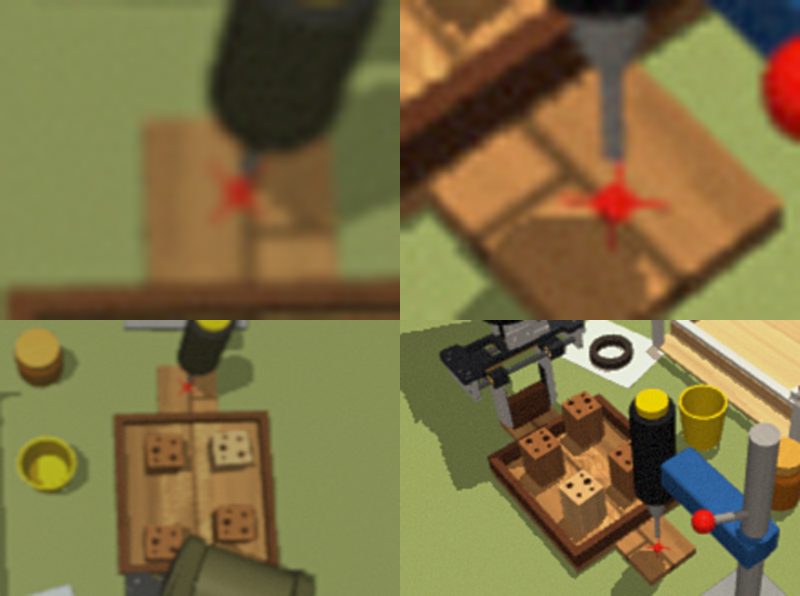

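Mark at scene (214,203) vs predicted (216,202), top (239,193) vs (242,190): within ~1 mm. Blocks are all upright inside. Release and withdraw.

>>> {"op": "apply_moves", "data": {
  "increments": [
    {"tx": 0,"ty": 0,"tz": 0,"ax": 0,"ay": 0,"az": 0},
    {"tx": 0,"ty": 0,"tz": 0,"ax": 0,"ay": 0,"az": 0},
    {"tx": 0,"ty": 0,"tz": 0,"ax": 0,"ay": 0,"az": 0},
    {"tx": 0,"ty": 0,"tz": -0.3,"ax": 0,"ay": 0,"az": 0},
    {"tx": 0,"ty": 0,"tz": -0.6,"ax": 0,"ay": 0,"az": 0},
    {"tx": 0,"ty": 0,"tz": -0.8,"ax": 0,"ay": 0,"az": 0},
    {"tx": 0,"ty": 0,"tz": -0.8,"ax": 0,"ay": 0,"az": 0},
    {"tx": 0,"ty": 0,"tz": -0.8,"ax": 0,"ay": 0,"az": 0},
    {"tx": 0,"ty": 0,"tz": -0.8,"ax": 0,"ay": 0,"az": 0},
    {"tx": 0,"ty": 0,"tz": 0,"ax": 0,"ay": 0,"az": 0}
  ],
  "jaw": 0.1
}}

```text
time_s: 50.95
ee_pos: [0.417, -0.1273, 0.3463]
eef_rot: [3.14, -0.003, 0.018]
force: [0.0, -0.8, -0.2]
grip_width: 0.0846
grip_force: 0.0
```

```bash
python3 - <<'E'
from h import *
def cen(n,x0,y0,x1,y1):
    im=np.load(n+".npz")["im"][y0:y1,x0:x1].astype(int);w=np.clip(im[...,0]-1.5*im[...,1:].max(2),0,None);w[w<20]=0
    Y,X=np.mgrid[y0:y1,x0:x1];c=(w*X).sum()/w.sum(),(w*Y).sum()/w.sum();return np.round(c,2),bp(n,*c,.012)[:2].round(4)
B=[("top",305,168,325,190),("scene",252,284,272,306)]
for b in B:print("before",cen(*b))
cam("top");cam("scene")
for b in B:print("after",cen(*b))
E
```

```text
before (array([314.36, 178.65]), array([ 0.703 , -0.1216]))
before (array([261.33, 294.79]), array([ 0.7007, -0.1192]))
after (array([314.37, 178.68]), array([ 0.7029, -0.1216]))
after (array([261.36, 294.82]), array([ 0.7009, -0.1192]))
```

```bash
python3 -c "
from station import hand_in;print(hand_in())"
```

```text
the job is handed in; nothing more can be done
None
```

I handed the job in at about 51 s: the cover is folded flat, all 4 blocks from the tray stand upright in the hotel compartment, and the red mark is about 1 mm from directly under the drill tip by camera measurement.

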